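Free the seized exhaust plugs, then fit the sleeve and the cover

TASK

First free every seized red-headed plug in the exhaust header by rocking it from side to side until both of its yellow dogs are shoved back, pull it out and put it in the green scrap tray. Then push the blue sleeve fully home onto the outlet stub, down to its shoulder, and finally lay the cover plate in its seat on the grey housing and press it down until it sits flat and fully seated. Leave the amber jar and the brass fitting where they stand.

Things in the scene. Friction and masses are not known exactly. Their poses are not given: they have to be found in the camera images.
- header: fixed blue and steel flange block, 92 x 330 mm; origin under its centre. Ports 1, 2, 3 at y = -105, 0, +105 mm, floor 30 mm above the bench. The foot's slot is 4 mm wider than the foot in y, close in x (blue cheeks). Two yellow dogs close over the collar from -y and +y: a straight pull is blocked after 4 mm. With both dogs back 7 mm or more the plug draws straight up
- plug1: seized blanking plug 1, 105 mm tall, 22 mm thick in x, about 0.18 kg; origin: centre of its flat underside. Up its z: foot 18 mm wide in y (z 0 to 8), copper neck 14 mm wide, copper collar 28 mm wide (z 26 to 34), red square head 22 x 22 mm (z 62 to 105). In the header it stands upright on the port floor, x and y as the header's. None if this start has no plug 1
- plug2: seized blanking plug 2, 105 mm tall, 22 mm thick in x, about 0.18 kg; origin: centre of its flat underside. Up its z: foot 18 mm wide in y (z 0 to 8), copper neck 14 mm wide, copper collar 28 mm wide (z 26 to 34), red square head 22 x 22 mm (z 62 to 105). In the header it stands upright on the port floor, x and y as the header's. None if this start has no plug 2
- plug3: seized blanking plug 3, 105 mm tall, 22 mm thick in x, about 0.18 kg; origin: centre of its flat underside. Up its z: foot 18 mm wide in y (z 0 to 8), copper neck 14 mm wide, copper collar 28 mm wide (z 26 to 34), red square head 22 x 22 mm (z 62 to 105). In the header it stands upright on the port floor, x and y as the header's. None if this start has no plug 3
- plug1_mid (a point): middle of plug 1, 55 mm above its underside
- plug2_mid (a point): middle of plug 2, 55 mm above its underside
- plug3_mid (a point): middle of plug 3, 55 mm above its underside
- dog1a (a joint): yellow sliding dog (flat plate, 8 mm thick, top 76 mm above the bench) over the header -y half of plug 1's collar. Value: how far it is back (m), near 0 = closed, 0.009 = fully back. Leaning the plug head to header -y (up to 25 mm at the head, 5 to 15 N) makes the neck shove it back; it is stiff and stays there
- dog1b (a joint): yellow sliding dog (flat plate, 8 mm thick, top 76 mm above the bench) over the header +y half of plug 1's collar. Value: how far it is back (m), near 0 = closed, 0.009 = fully back. Leaning the plug head to header +y (up to 25 mm at the head, 5 to 15 N) makes the neck shove it back; it is stiff and stays there
- dog2a (a joint): yellow sliding dog (flat plate, 8 mm thick, top 76 mm above the bench) over the header -y half of plug 2's collar. Value: how far it is back (m), near 0 = closed, 0.009 = fully back. Leaning the plug head to header -y (up to 25 mm at the head, 5 to 15 N) makes the neck shove it back; it is stiff and stays there
- dog2b (a joint): yellow sliding dog (flat plate, 8 mm thick, top 76 mm above the bench) over the header +y half of plug 2's collar. Value: how far it is back (m), near 0 = closed, 0.009 = fully back. Leaning the plug head to header +y (up to 25 mm at the head, 5 to 15 N) makes the neck shove it back; it is stiff and stays there
- dog3a (a joint): yellow sliding dog (flat plate, 8 mm thick, top 76 mm above the bench) over the header -y half of plug 3's collar. Value: how far it is back (m), near 0 = closed, 0.009 = fully back. Leaning the plug head to header -y (up to 25 mm at the head, 5 to 15 N) makes the neck shove it back; it is stiff and stays there
- dog3b (a joint): yellow sliding dog (flat plate, 8 mm thick, top 76 mm above the bench) over the header +y half of plug 3's collar. Value: how far it is back (m), near 0 = closed, 0.009 = fully back. Leaning the plug head to header +y (up to 25 mm at the head, 5 to 15 N) makes the neck shove it back; it is stiff and stays there
- tray: green plastic scrap tray, fixed, 150 (x) x 200 (y) x 45 mm, open top, walls 4 mm and floor 4 mm thick; origin at the centre of its underside. The plugs go in here, standing or lying
- outlet: fixed outlet stub; origin under its centre. 120 mm square base, steel shoulder disc (72 mm) with its top 20 mm above the bench, upright aluminium spigot 42 mm in diameter up to 92 mm above the bench (top 6 mm tapered). Two sprung black buttons at its +y and -y sides, 70 mm above the bench, stand 4 mm out: they hold the sleeve up there until it is pushed down with 5 to 20 N
- sleeve: rigid blue sleeve (tube), 54 mm outer and 46 mm inner diameter, 80 mm long, about 0.22 kg, standing upright on the bench; origin at the centre of its lower end, z along its axis. Home on the outlet its lower end is on the shoulder
- housing: grey catalyst housing, fixed, 140 x 140 x 50 mm; origin at the centre of its underside. On its top (50 mm above the bench) a steel rim, 10 mm high, encloses a seat of 115 mm (x) by 95 mm (y). Two black gasket strips, 20 x 70 mm, at x = -35 and +35 mm, stand up to 6 mm above the seat; pressing about 6 N on each pushes it down flush and it stays down
- cover: flat aluminium cover plate 110 (x) x 90 (y) x 6 mm with an orange grip lug on its middle, 40 mm long in x, 14 mm thick in y, rising from the plate to 42 mm above its underside; about 0.28 kg; origin at the centre of the underside. It fits the housing's seat either way round (x along the housing's x)
- jar: small amber jar, 36 mm diameter, 50 mm high, bystander; origin under its centre
- fitting: small brass fitting, 38 mm diameter, 40 mm high, bystander; origin under its centre
- strip_f (a joint): how far the gasket strip at the housing's -x side is pressed down (m): 0 = up, 0.006 = flush with the seat
- strip_k (a joint): the same for the strip at the housing's +x side
There are look-alikes about, which are no part of the job. Several things have the shape of the tray; the one meant has the colours described above.

How it is judged:
By the outcome, as a careful person would: the job done as asked, in the order asked, and still so for the second after the job is handed in, with the robot touching nothing.
Of plug1, plug2, plug3 only 2 to 3 are there at a start; the rules pass over those that are not, and their reading is None.
At some moment in a run one of sleeve, cover may be knocked a few centimetres aside while the robot is not near it.
Once in a run the grip may slacken for a moment while it holds something.
It also fails if it takes over 210 s, if anything falls off the work surface, if the arm or the gripper's body presses on something with over 40 N, if the wrist force passes 120 N, or if a joint passes its speed limit or range.

ROBOT

A 6-joint arm with a two-finger parallel gripper is mounted at the origin on the work surface. World frame = base frame: x ahead of the robot, y to its left, z up, the work surface at z = 0. Lengths are in m, angles in rad, forces in N, time in s.
With the tool pointing down it reaches from about 0.375 to 0.925 m from the base axis. Payload 5.7 kg.
Tool frame: the origin (TCP) lies midway between the tips of the shut fingers; the grasp point (between the pads) lies tcp_to_grasp behind it (tcp_to_grasp is the distance from the TCP to the grasp point, in m); z points along the fingers, y is the line along which they close (so a half turn about z gives the same grasp; the last joint's range is limited). The gripper opens to 88 mm and grips with 3 to 60 N. Pads are 20 mm wide; open, the fingers measure 115 mm over their backs; the gripper's body (75 mm by 178 mm) begins 61 mm behind the grasp point.
Start: joints at [1.087, 0.359, 1.51, -0, 1.272, -0.115], TCP at [0.216, 0.56, 0.223] pointing down, gripper open.
Joint ranges: [-2.97, 2.97], [-1.01, 2.36], [0.21, 2.38], [-0.96, 4.11], [0.2, 2.71], [-2.98, 2.98]. Speed limits (rad/s): [2.39, 2.39, 3.14, 3.14, 3.14, 3.14].

INTERFACE

Orientations are given as a rotation vector (axis times angle).
In Python, from workcell import * gives the robot as it stands.
- The arm moves only by the tool arm_command, never from a script. Its argument "motion" is a list of rows, each an object of numbers: "rx", "ry", "rz": the turn, a rotation vector about the tool's x, y, z in rad; "x", "y", "z": the shift along the tool's x, y, z in mm; "gripper": the finger opening in mm, from 0 to 87.8. A call has exactly 5 rows; each row is the pose to reach, as a shift and turn from the pose commanded when the call began, along the tool's axes at that moment; what a row does not reach only later rows make up. A row lasts 1/8 s, in which the tool goes at most 62.5 mm and 10.7 degrees, less where a joint would pass 70% of its speed; a pose out of reach is approached as far as the arm can. A call with a gripper value outside its range is refused whole. The fingers move at their own pace and stop on an object; "squeeze" is the grip in N (left out, the last holds). Time passes only in rows, so rows that repeat a pose let the fingers close, or fill a call up. It gives the time, the measured TCP pose, the force, the opening and the grip force at its end, in the units of the state.
- sense(): the state, without advancing time (a new reading comes with each control period).
- get_image(name): name is "scene" or "top" or "wrist"; returns a dict with "image" (480x640x3 uint8, red, green, blue), "mtx" (3x3 intrinsics, pixels), "view" (4x4, takes a point from world to camera coordinates). Camera axes: x right, y down, z forward; pixel columns grow to the right and rows downward; lengths in m; the calibration is good to about 2 mm. A picture is of the moment at which its call begins. There is no depth.
- hand_in(): hands the job in; it is judged then, once.
The state is a dict: "clock": time; "q": joint angles; "qvel": joint speeds; "effort": joint torques, N m; "tool_pos": TCP position; "orientation": TCP orientation; "force": force on the tool from outside, world axes, zero at the start; "wrist_torque": the same for the moment, N m; "finger_gap": opening from 0.0 (shut) to 1.0 (fully open); "grip_force": force on a finger pad.
Only numpy, scipy, OpenCV 4.12 (cv2) and the standard library are available. Lean on these libraries where they do the work, as an engineer would, in place of code of your own. Each camera call takes 0.05 s, during which the arm holds its last target. There are 200 camera calls.

## Working session

There is one attempt and no reset: what is moved stays moved. The work goes in short steps, Python scripts to look and compute and a tool call to move; the robot and the scene stay as the last step left them, time stands still between calls to the robot, and variables do not carry over. Pictures are saved under pics/ and viewed, at most 14 in all, crops included, and the job is handed in when it is done.

Besides the shell and the picture viewer there is one more tool, called after "Request:" as name([rows], argument=value, ...), one row to a line, values as JSON. arm_command: Moves the arm, as the interface text tells. Its arguments: {"type":"object","properties":{"motion":{"type":"array"},"squeeze":{"type":"number"}},"required":["motion"]}

```bash
ls; mkdir -p pics
python3 - <<'E'
from workcell import *
import cv2,numpy as np
s=sense();print(s)
for n in ["scene","top"]:
    d=get_image(n);cv2.imwrite(f"pics/{n}0.png",d["image"][:,:,::-1]);print(n,d["mtx"].round(1).tolist(),d["view"].round(4).tolist())
print(tcp_to_grasp if 'tcp_to_grasp' in globals() else None)
E
```

```text
pics
{'clock': 0.0, 'q': array([ 1.08689266e+00,  3.59495319e-01,  1.51138422e+00, -1.90285243e-05,
        1.27247911e+00, -1.15073983e-01]), 'qvel': array([-4.48956423e-04, -8.71370360e-05,  1.81667497e-04, -1.17207955e-03,
       -3.22451149e-04,  2.00484747e-04]), 'effort': array([ 2.60188222e-03, -5.15364468e+01, -2.70733488e+01,  6.77700760e-02,
        3.51296563e-02, -1.76351382e-04]), 'tool_pos': array([0.21600553, 0.55906426, 0.22183369]), 'orientation': array([-5.75976799e-01, -3.08782833e+00,  2.65854012e-03]), 'force': array([-0.39335149, -0.46916247,  0.8135333 ]), 'wrist_torque': array([-0.0772519 , -0.01308389, -0.01795571]), 'grip_force': 0.0, 'finger_gap': 0.9971415290328903}
scene [[565.8, 0.0, 320.0], [0.0, 565.8, 231.9], [0.0, 0.0, 1.0]] [[0.7587, 0.6513, 0.0081, -0.3387], [0.4938, -0.5671, -0.6592, -0.1839], [-0.4248, 0.5041, -0.752, 1.442], [0.0, 0.0, 0.0, 1.0]]
top [[485.4, 0.0, 321.4], [0.0, 485.4, 234.9], [0.0, 0.0, 1.0]] [[-0.0102, -0.9994, -0.0339, -0.0052], [-0.9883, 0.0153, -0.1517, 0.4599], [0.1521, 0.032, -0.9878, 1.1002], [0.0, 0.0, 0.0, 1.0]]
0.0187
```

View pics/scene0.png

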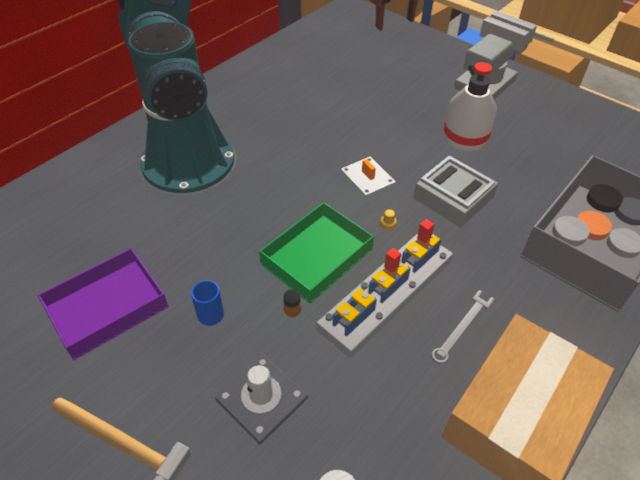

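View pics/top0.png

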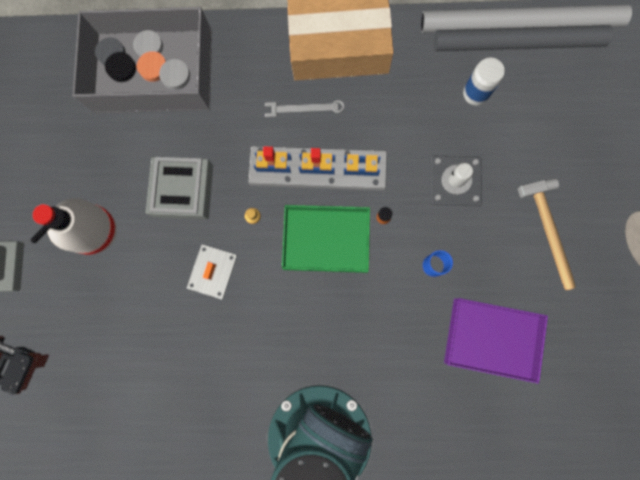

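Two plugs are present, at ports 2 and 3 (red heads at top-view px (316,155) and (268,153); port 1 at (362,163) is empty). In the top view the green tray is at (327,238), sleeve (437,263), outlet (458,180), housing (177,186), cover (211,271), jar (385,214) and fitting (252,215).

```bash
cat > h.py <<'E'
from workcell import *
import cv2,numpy as np
from scipy.spatial.transform import Rotation as R
def p2w(d,u,v,z):
    V=np.array(d["view"]);K=np.array(d["mtx"]);Rm,t=V[:3,:3],V[:3,3]
    C=-Rm.T@t; r=Rm.T@np.linalg.solve(K,[u,v,1]); return C+r*(z-C[2])/r[2]
def w2p(d,P):
    p=d["view"][:3,:3]@np.array(P)+d["view"][:3,3]; q=d["mtx"]@p; return q[:2]/q[2]
def blobs(d,lo,hi,amin=30):
    m=cv2.inRange(cv2.cvtColor(d["image"],cv2.COLOR_RGB2HSV),np.array(lo),np.array(hi))
    cs,_=cv2.findContours(m,cv2.RETR_EXTERNAL,cv2.CHAIN_APPROX_NONE)
    out=[]
    for c in cs:
        if cv2.contourArea(c)>=amin:
            M=cv2.moments(c); out.append((M['m10']/M['m00'],M['m01']/M['m00'],M['m00'],cv2.minAreaRect(c)))
    return out
def down(yaw):  # tool x axis at angle yaw, z down
    c,s=np.cos(yaw),np.sin(yaw); return R.from_matrix([[c,s,0],[s,-c,0],[0,0,-1]])
def go(pos,yaw):
    s=sense();T=R.from_rotvec(s["orientation"])
    sh=T.inv().apply(np.array(pos)-s["tool_pos"])*1000
    print("shift mm",sh.round(1),"turn",(T.inv()*down(yaw)).as_rotvec().round(4))
def st():
    s=sense();m=R.from_rotvec(s["orientation"]).as_matrix()
    print("t",round(s["clock"],2),"pos",s["tool_pos"].round(4),"yaw",np.arctan2(m[1,0],m[0,0]).round(4),"z",m[:,2].round(3),"F",s["force"].round(1),"gap",round(s["finger_gap"]*87.8,1),"grip",round(s["grip_force"],1)); return s
E
python3 - <<'E'
from h import *
st()
d=get_image("top")
def show(n,bl,z):
    for b in bl: 
        box=cv2.boxPoints(b[3]); w=np.array([p2w(d,*q,z)[:2] for q in box])
        e=w[1]-w[0];f=w[2]-w[1]
        print(n,np.round(b[:3],1),"w",p2w(d,b[0],b[1],z)[:2].round(4),"boxc",w.mean(0).round(4),"edges",np.linalg.norm(e).round(3),np.linalg.norm(f).round(3),"ang",np.degrees([np.arctan2(*e[::-1]),np.arctan2(*f[::-1])]).round(1))
show("red",blobs(d,(0,150,90),(6,255,255)),.135)
show("red2",blobs(d,(174,150,90),(180,255,255)),.135)
show("orange",blobs(d,(7,150,120),(18,255,255)),.04)
show("yellow",blobs(d,(19,120,100),(32,255,255)),.076)
show("green",blobs(d,(45,100,50),(75,255,255),500),.045)
show("blue",blobs(d,(105,120,60),(125,255,255)),.08)
show("plate",[b for b in blobs(d,(0,0,150),(180,40,255),400)],.006)
im=d["image"][120:300,130:500];cv2.imwrite("pics/topc.png",cv2.resize(im,(800,389),interpolation=cv2.INTER_CUBIC)[:,:,::-1])
E
```

```text
t 0.1 pos [0.216  0.5591 0.2219] yaw 2.7729 z [-0.001 -0.002 -1.   ] F [-0.3 -0.3 -0.2] gap 87.8 grip 0.0
red [107.  237.1  45.5] w [0.4468 0.4495] boxc [0.4504 0.4527] edges 0.091 0.028 ang [ -20.  -113.2]
red [ 42.9 214.2 296. ] w [0.4996 0.5948] boxc [0.4998 0.5948] edges 0.041 0.046 ang [ -22.9 -116.5]
red [315.3 154.7 105. ] w [ 0.622  -0.0027] boxc [ 0.6203 -0.0032] edges 0.02 0.034 ang [-91.3 179.4]
red [268.5 153.3 109.5] w [0.6275 0.1001] boxc [0.626  0.1011] edges 0.022 0.032 ang [ -91.3 -179.7]
orange [208.3 270.2  73.5] w [0.3802 0.2521] boxc [0.3801 0.252 ] edges 0.034 0.014 ang [ -17.3 -108.9]
yellow [252.1 215.5 148. ] w [0.5006 0.1452] boxc [0.5008 0.1453] edges 0.032 0.03 ang [ -91.  -179.5]
yellow [261.4 163.7  49.5] w [0.6225 0.1248] boxc [0.623  0.1246] edges 0.021 0.017 ang [ -91.2 -179.6]
yellow [370.4 163.1 115.5] w [ 0.6187 -0.1267] boxc [ 0.619  -0.1281] edges 0.023 0.038 ang [-91.2 178.4]
yellow [352.7 162.7 114.5] w [ 0.6206 -0.0862] boxc [ 0.6223 -0.0846] edges 0.023 0.038 ang [-91.2 178.8]
yellow [325.2 161.8 106. ] w [ 0.624 -0.023] boxc [ 0.6248 -0.0239
[... 1222 characters left out ...]
212 0.0761] boxc [0.6377 0.0671] edges 0.09 0.199 ang [ -1.1 -93.2]
plate [173.   72.6 532. ] w [0.8903 0.3652] boxc [0.8892 0.3653] edges 0.068 0.071 ang [ -91.6 -178.1]
plate [487.4  73.1 717.5] w [ 0.8668 -0.4293] boxc [ 0.8666 -0.4288] edges 0.089 0.066 ang [ -45.3 -140.1]
plate [145.9  42.  428.5] w [0.9766 0.4393] boxc [0.9773 0.4394] edges 0.069 0.061 ang [ -74.  -162.6]
plate [ 527.4   17.7 2559.5] w [ 1.0138 -0.5387] boxc [ 1.0137 -0.5372] edges 0.516 0.038 ang [-90.  175.6]
plate [ 339.1   21.  1654. ] w [ 1.0197 -0.0615] boxc [ 1.0206 -0.0608] edges 0.267 0.05 ang [ -87.3 -178. ]
plate [ 18.4   6.1 479.5] w [1.0897 0.7861] boxc [1.0867 0.775 ] edges 0.122 0.041 ang [ -91.9 -175.5]
```

View pics/topc.png

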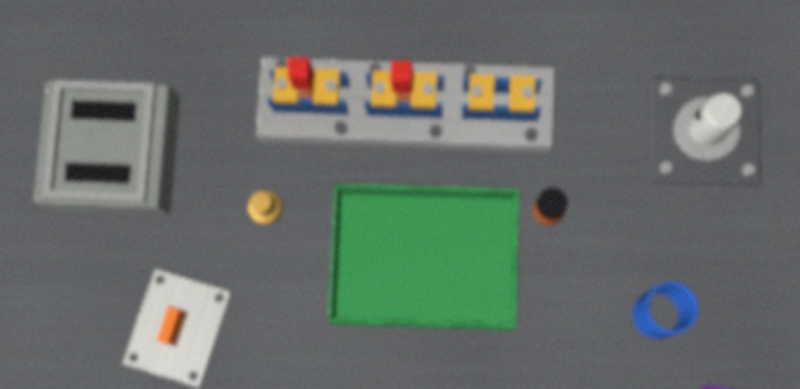

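Run:
```python
from h import *
s=st();go((0.60,0.05,0.30),np.radians(90-3.2))
d=get_image("wrist");V=d["view"];C=-V[:3,:3].T@V[:3,3]
T=R.from_rotvec(s["orientation"]).as_matrix();print("cam in tool",(T.T@(C-s["tool_pos"])).round(4),"cam axes",(T.T@V[:3,:3].T).round(3).tolist(),d["mtx"].round(0).tolist())
```

```text
t 0.15 pos [0.2161 0.5592 0.222 ] yaw 2.7728 z [-0.001 -0.001 -1.   ] F [-0.6 -0.7  0.1] gap 87.8 grip 0.0
shift mm [-541.7 -336.6  -77.6] turn [-1.3000e-03  7.0000e-04  1.2578e+00]
cam in tool [ 0.0674 -0.0009 -0.161 ] cam axes [[0.0, -0.97, -0.242], [1.0, 0.0, 0.0], [-0.0, -0.242, 0.97]] [[419.0, 0.0, 322.0], [0.0, 419.0, 237.0], [0.0, 0.0, 1.0]]
```

Request:
arm_command([
  {"x": -40,"y": -25,"z": -35,"rz": 0.1},
  {"x": -90,"y": -55,"z": -60,"rz": 0.25},
  {"x": -140,"y": -87,"z": -78,"rz": 0.4},
  {"x": -190,"y": -118,"z": -78,"rz": 0.55},
  {"x": -240,"y": -150,"z": -78,"rz": 0.7},
])

```text
validation failed for argument at $.mo...
```

Run:
```python
from h import *
s=st();go((0.60,0.05,0.30),np.radians(90-3.2))
```

```text
t 0.2 pos [0.2161 0.5593 0.2221] yaw 2.7728 z [-0.001 -0.001 -1.   ] F [-0.9  0.2 -0.1] gap 87.9 grip 0.0
shift mm [-541.7 -336.7  -77.6] turn [-1.1000e-03  6.0000e-04  1.2579e+00]
```

Request:
arm_command([
  {"x": -40,"y": -25,"z": -35,"rx": 0,"ry": 0,"rz": 0.1,"gripper": 70},
  {"x": -90,"y": -55,"z": -60,"rx": 0,"ry": 0,"rz": 0.25,"gripper": 70},
  {"x": -140,"y": -87,"z": -78,"rx": 0,"ry": 0,"rz": 0.4,"gripper": 70},
  {"x": -190,"y": -118,"z": -78,"rx": 0,"ry": 0,"rz": 0.55,"gripper": 70},
  {"x": -240,"y": -150,"z": -78,"rx": 0,"ry": 0,"rz": 0.7,"gripper": 70},
], squeeze=30)

```text
clock: 0.82
tool_pos: [0.3871, 0.3317, 0.301]
orientation: [1.606, 2.699, 0.001]
force: [0.5, 1.4, 0.2]
finger_gap: 0.795
grip_force: 0.0
```

Run:
```python
from h import *
s=st();go((0.60,0.05,0.30),np.radians(90-3.2))
```

```text
t 0.82 pos [0.3871 0.3317 0.301 ] yaw 2.0681 z [ 0.001  0.    -1.   ] F [0.5 1.4 0.2] gap 69.8 grip 0.0
shift mm [-349.2   52.7    1.1] turn [ 1.000e-03 -3.000e-04  5.532e-01]
```

Request:
arm_command([
  {"x": -50,"y": 8,"z": 0,"rx": 0,"ry": 0,"rz": 0.12,"gripper": 70},
  {"x": -110,"y": 17,"z": 0,"rx": 0,"ry": 0,"rz": 0.25,"gripper": 70},
  {"x": -170,"y": 26,"z": 0,"rx": 0,"ry": 0,"rz": 0.38,"gripper": 70},
  {"x": -230,"y": 35,"z": 0,"rx": 0,"ry": 0,"rz": 0.5,"gripper": 70},
  {"x": -275,"y": 42,"z": 0,"rx": 0,"ry": 0,"rz": 0.553,"gripper": 70},
])

```text
clock: 1.45
tool_pos: [0.5564, 0.1101, 0.3005]
orientation: [2.281, 2.16, -0.0]
force: [-0.2, 0.8, -0.6]
finger_gap: 0.796
grip_force: 0.0
```

Run:
```python
from h import *
s=st()
d=get_image("wrist");cv2.imwrite("pics/w1.png",d["image"][:,:,::-1])
np.savez("pics/w1.npz",**d)
for n,bl,z in [("red",blobs(d,(0,150,90),(6,255,255))+blobs(d,(174,150,90),(180,255,255)),.135),("yel",blobs(d,(19,120,100),(32,255,255)),.076)]:
    for b in bl:
        w=np.array([p2w(d,*q,z)[:2] for q in cv2.boxPoints(b[3])]);print(n,np.round(b[:3],1),p2w(d,b[0],b[1],z)[:2].round(4),w.round(4).tolist())
```

```text
t 1.45 pos [0.5564 0.1101 0.3005] yaw 1.516 z [ 0. -0. -1.] F [-0.2  0.8 -0.6] gap 69.9 grip 0.0
red [ 472.8  411.3 1717.5] [ 0.68   -0.0741] [[0.6583, -0.0512], [0.698, -0.0534], [0.7002, -0.1022], [0.6592, -0.0999]]
red [402.5 328.1 533. ] [0.6177 0.0107] [[0.6045, 0.0257], [0.6198, 0.0305], [0.6303, -0.0035], [0.6146, -0.0086]]
red [ 452.8  312.5 2000.5] [0.6601 0.0226] [[0.6161, 0.0478], [0.634, 0.066], [0.7012, -0.0068], [0.6833, -0.027]]
red [ 189.6  313.1 1842.5] [0.4391 0.0343] [[0.3963, 0.0104], [0.4712, 0.075], [0.486, 0.0559], [0.4108, -0.0104]]
red [ 415.3  217.  1000. ] [0.6287 0.1064] [[0.6151, 0.1199], [0.6426, 0.1184], [0.6429, 0.0916], [0.6148, 0.0932]]
yel [ 462.3  442.2 5063.5] [ 0.692  -0.1571] [[0.4411, -0.1265], [0.8807, -0.1509], [0.8841, -0.1777], [0.4383, -0.1529]]
yel [394.2 418.7 760. ] [ 0.6189 -0.1236] [[0.601, -0.1083], [0.6378, -0.1104], [0.6378, -0.1424], [0.6002, -0.1403]]
yel [395.7 393.  277. ] [ 0.6208 -0.0926] [[0.6025, -0.0869], [0.6389, -0.0889], [0.6389, -0.0984], [0.6023, -0.0964]]
yel [ 113.   367.1 1567. ] [ 0.3313 -0.0463] [[0.3008, -0.0927
[... 276 characters left out ...]
51], [0.6057, -0.0342]]
yel [393.2 291.5 559.5] [0.6197 0.0206] [[0.6091, 0.0362], [0.6344, 0.0348], [0.6342, 0.0055], [0.6085, 0.007]]
yel [629.8 232.  210. ] [0.8442 0.0683] [[0.8327, 0.0625], [0.8326, 0.0769], [0.8537, 0.0734], [0.854, 0.0589]]
yel [397.3 233.1 510.5] [0.6245 0.0793] [[0.6122, 0.0964], [0.6487, 0.0944], [0.6488, 0.0672], [0.6117, 0.0693]]
yel [ 406.3  185.  1129. ] [0.6332 0.1244] [[0.6148, 0.1382], [0.6531, 0.1361], [0.6533, 0.1093], [0.6143, 0.1114]]
yel [280.1 152.8 958.5] [0.5196 0.1597] [[0.4974, 0.1612], [0.5212, 0.1813], [0.542, 0.1583], [0.5182, 0.1375]]
yel [129.   54.4 320.5] [0.3971 0.2491] [[0.3764, 0.2491], [0.3807, 0.2583], [0.413, 0.2485], [0.4089, 0.2392]]
```

View pics/w1.png

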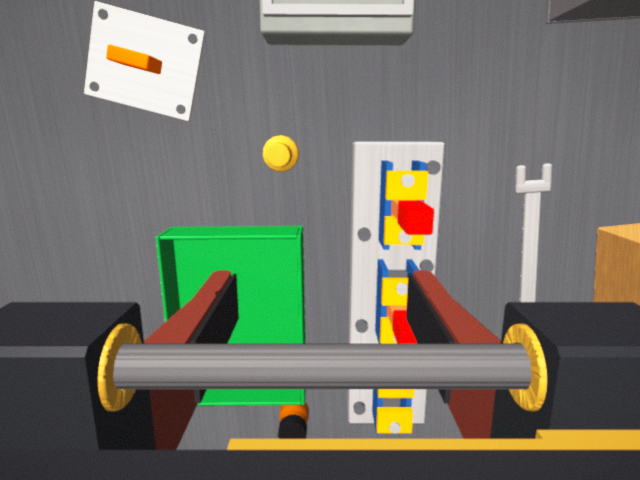

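The wrist view shows plug 3's head at px (418,217), with its dogs at (406,185) and (397,233). This puts port 3 at about (0.632, 0.1035) and the header yaw at about -3.3°.

Run:
```python
from h import *
go((0.632,0.1035,0.17),np.radians(90-3.3));go((0.632,0.1035,0.1),np.radians(90-3.3))
```

```text
shift mm [  2.1  71.8 130.6] turn [ 0.003   0.0035 -0.0007]
shift mm [  2.3  71.6 200.6] turn [ 0.003   0.0035 -0.0007]
```

Request:
arm_command([
  {"x": 0,"y": 36,"z": 30,"rx": 0,"ry": 0,"rz": 0,"gripper": 50},
  {"x": 2,"y": 72,"z": 75,"rx": 0,"ry": 0,"rz": 0,"gripper": 50},
  {"x": 2,"y": 72,"z": 130,"rx": 0,"ry": 0,"rz": 0,"gripper": 50},
  {"x": 2,"y": 72,"z": 170,"rx": 0,"ry": 0,"rz": 0,"gripper": 50},
  {"x": 2,"y": 72,"z": 200,"rx": 0,"ry": 0,"rz": 0,"gripper": 50},
])

```text
clock: 2.12
tool_pos: [0.6259, 0.1107, 0.0982]
orientation: [-2.276, -2.163, 0.003]
force: [-0.5, 0.4, -0.0]
finger_gap: 0.574
grip_force: 0.0
```

Request:
arm_command([
  {"x": 0,"y": 0,"z": 0,"rx": 0,"ry": 0,"rz": 0,"gripper": 30},
  {"x": 0,"y": 0,"z": 0,"rx": 0,"ry": 0,"rz": 0,"gripper": 20},
  {"x": 0,"y": 0,"z": 0,"rx": 0,"ry": 0,"rz": 0,"gripper": 15},
  {"x": 0,"y": 0,"z": 0,"rx": 0,"ry": 0,"rz": 0,"gripper": 15},
  {"x": 0,"y": 0,"z": 0,"rx": 0,"ry": 0,"rz": 0,"gripper": 15},
], squeeze=25)

```text
clock: 2.75
tool_pos: [0.6309, 0.1107, 0.103]
orientation: [2.273, 2.16, 0.009]
force: [5.8, -0.4, 0.4]
finger_gap: 0.255
grip_force: 24.6
```

Run:
```python
from h import *
st()
```

```text
t 2.75 pos [0.6309 0.1107 0.103 ] yaw 1.5198 z [ 0.008  0.    -1.   ] F [ 5.8 -0.4  0.4] gap 22.4 grip 24.6
```

Request:
arm_command([
  {"x": 0,"y": 0,"z": 0,"rx": 0,"ry": 0,"rz": 0,"gripper": 32},
  {"x": 0,"y": 0,"z": 0,"rx": 0,"ry": 0,"rz": 0,"gripper": 32},
  {"x": -6,"y": 0,"z": 0,"rx": 0,"ry": 0,"rz": 0,"gripper": 32},
  {"x": -6,"y": 2,"z": 0,"rx": 0,"ry": 0,"rz": 0,"gripper": 32},
  {"x": -6,"y": 2,"z": 0,"rx": 0,"ry": 0,"rz": 0,"gripper": 32},
])

```text
clock: 3.38
tool_pos: [0.629, 0.1043, 0.1005]
orientation: [-2.278, -2.164, 0.0]
force: [-0.6, 0.8, 0.4]
finger_gap: 0.365
grip_force: 0.1
```

Run:
```python
from h import *
st()
d=get_image("wrist");cv2.imwrite("pics/w2.png",d["image"][:,:,::-1])
st()
for n,bl,z in [("red",blobs(d,(0,150,90),(6,255,255)),.135),("yel",blobs(d,(19,120,100),(32,255,255)),.076)]:
    for b in bl:
        w=np.array([p2w(d,*q,z)[:2] for q in cv2.boxPoints(b[3])]);print(n,np.round(b[:3],1),p2w(d,b[0],b[1],z)[:2].round(4),w.round(4).tolist())
```

```text
t 3.38 pos [0.629  0.1043 0.1005] yaw 1.5195 z [-0. -0. -1.] F [-0.6  0.8  0.4] gap 32.1 grip 0.1
t 3.42 pos [0.6289 0.1044 0.1005] yaw 1.5196 z [-0. -0. -1.] F [0.1 0.1 0.6] gap 32.1 grip 0.1
red [394.4 410.8 750.5] [0.6507 0.0747] [[0.6472, 0.0831], [0.654, 0.0827], [0.654, 0.0639], [0.6469, 0.0642]]
red [ 388.2  308.6 1582. ] [0.649 0.113] [[0.6417, 0.1256], [0.6505, 0.1281], [0.658, 0.1019], [0.6489, 0.0991]]
red [ 255.3  308.7 1570.5] [0.6059 0.1152] [[0.5957, 0.1051], [0.6057, 0.1304], [0.6144, 0.1271], [0.6047, 0.1015]]
red [ 335.6  307.8 4397.5] [0.632  0.1142] [[0.6225, 0.1279], [0.6428, 0.1269], [0.6422, 0.1011], [0.6209, 0.1021]]
yel [ 370.1  435.4 9170. ] [0.6475 0.0165] [[0.5076, 0.0154], [0.5128, 0.0443], [0.7638, 0.0304], [0.7669, 0.001]]
yel [ 420.8  367.5 1019.5] [0.6735 0.0545] [[0.667, 0.0786], [0.6773, 0.0783], [0.6787, 0.0301], [0.6678, 0.0304]]
yel [222.5 366.6 890.5] [0.5756 0.06  ] [[0.5682, 0.0358], [0.5744, 0.0836], [0.5842, 0.0829], [0.5785, 0.035]]
yel [299.  316.4 406. ] [0.6151 0.0848] [[0.614, 0.0979], [0.6187, 0.0976], [0.6171, 0.0707], [0.6122, 0.071]]
yel [ 334.2  232.9 4608. ] [0.6337 0.125 ] [[0.6163, 0.1393], [0.6525, 0.1374], [0.652, 0.1097], [0.6145, 0.1117]]
yel [ 122.2  165.6 4014. ] [0.5424 0.16  ] [[0.5265, 0.1747], [0.5617, 0.1729], [0.5578, 0.1454], [0.5213, 0.1473]]
```

View pics/w2.png

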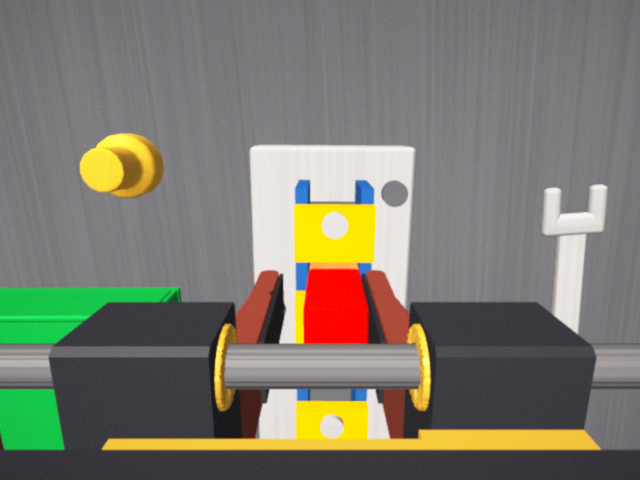

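Head 3 sits at px (335,308) between the fingers, so I shift about +3 mm in tool y, close, and lean it to +y.

Request:
arm_command([
  {"x": 0,"y": 3,"z": 0,"rx": 0,"ry": 0,"rz": 0,"gripper": 32},
  {"x": 0,"y": 3,"z": 0,"rx": 0,"ry": 0,"rz": 0,"gripper": 15},
  {"x": 0,"y": 3,"z": 0,"rx": 0,"ry": 0,"rz": 0,"gripper": 15},
  {"x": 0,"y": 3,"z": 0,"rx": 0,"ry": 0,"rz": 0,"gripper": 15},
  {"x": 0,"y": 3,"z": 0,"rx": 0,"ry": 0,"rz": 0,"gripper": 15},
], squeeze=30)

```text
clock: 4.05
tool_pos: [0.6327, 0.1044, 0.1008]
orientation: [2.277, 2.163, 0.002]
force: [4.8, 0.2, -2.6]
finger_gap: 0.248
grip_force: 30.0
```

Request:
arm_command([
  {"x": 5,"y": 0,"z": 0,"rx": 0,"ry": -0.07,"rz": 0,"gripper": 15},
  {"x": 10,"y": 0,"z": 1,"rx": 0,"ry": -0.14,"rz": 0,"gripper": 15},
  {"x": 14,"y": 0,"z": 1.5,"rx": 0,"ry": -0.2,"rz": 0,"gripper": 15},
  {"x": 18,"y": 0,"z": 2.3,"rx": 0,"ry": -0.25,"rz": 0,"gripper": 15},
  {"x": 18,"y": 0,"z": 2.3,"rx": 0,"ry": -0.25,"rz": 0,"gripper": 15},
])

```text
clock: 4.68
tool_pos: [0.6338, 0.121, 0.0996]
orientation: [2.138, 2.036, -0.273]
force: [1.6, -6.3, 5.3]
finger_gap: 0.251
grip_force: 30.0
```

```bash
cat >> h.py <<'E'
def yel(pic=None):
    d=get_image("wrist")
    if pic: cv2.imwrite(f"pics/{pic}.png",d["image"][:,:,::-1])
    for b in blobs(d,(19,120,100),(32,255,255),300):
        w=np.array([p2w(d,*q,.076)[:2] for q in cv2.boxPoints(b[3])])
        if .59<w[:,0].mean()<.66: print("yel",np.round(b[:3],0),"x",w[:,0].min().round(4),w[:,0].max().round(4),"y",w[:,1].min().round(4),w[:,1].max().round(4))
E
python3 - <<'E'
from h import *
st();yel("w3")
E
```

```text
t 4.67 pos [0.6338 0.121  0.0996] yaw 1.5218 z [-0.011 -0.252 -0.968] F [ 1.6 -6.3  5.3] gap 22.1 grip 30.0
yel [ 352.  442. 6590.] x 0.4705 0.7744 y -0.02 0.0151
yel [ 323.  409. 2550.] x 0.608 0.6462 y 0.0054 0.0416
yel [252. 368. 736.] x 0.5824 0.6007 y 0.0253 0.0889
yel [ 326.  239. 4640.] x 0.6143 0.653 y 0.1183 0.1497
```

Dog 3b moved by about 9 mm, to px (326,239). Next I lean the other way, about the same pivot.

Request:
arm_command([
  {"x": 2,"y": 0,"z": 0,"rx": 0,"ry": -0.03,"rz": 0,"gripper": 15},
  {"x": -7,"y": 0,"z": 0.4,"rx": 0,"ry": 0.1,"rz": 0,"gripper": 15},
  {"x": -19,"y": 0,"z": 2.6,"rx": 0,"ry": 0.27,"rz": 0,"gripper": 15},
  {"x": -29,"y": 0,"z": 6,"rx": 0,"ry": 0.42,"rz": 0,"gripper": 15},
  {"x": -35,"y": 0,"z": 9,"rx": 0,"ry": 0.52,"rz": 0,"gripper": 15},
])

```text
clock: 5.35
tool_pos: [0.632, 0.0878, 0.1006]
orientation: [-2.131, -2.02, -0.302]
force: [-0.9, 7.4, 6.4]
finger_gap: 0.251
grip_force: 30.0
```

Request:
arm_command([
  {"x": -1,"y": 0,"z": 0,"rx": 0,"ry": 0.015,"rz": 0,"gripper": 15},
  {"x": -1,"y": 0,"z": 0,"rx": 0,"ry": 0.015,"rz": 0,"gripper": 15},
  {"x": 6,"y": 0,"z": 0.3,"rx": 0,"ry": -0.09,"rz": 0,"gripper": 15},
  {"x": 13,"y": 0,"z": 1.3,"rx": 0,"ry": -0.18,"rz": 0,"gripper": 15},
  {"x": 19,"y": 0,"z": 2.6,"rx": 0,"ry": -0.27,"rz": 0,"gripper": 15},
])

```text
clock: 5.98
tool_pos: [0.6329, 0.1042, 0.1018]
orientation: [2.274, 2.161, -0.003]
force: [1.4, -3.3, -0.8]
finger_gap: 0.245
grip_force: 30.0
```

Run:
```python
from h import *
st();yel("w4")
```

```text
t 5.97 pos [0.6329 0.1042 0.1018] yaw 1.5198 z [ 0.002 -0.005 -1.   ] F [ 1.4 -3.3 -0.8] gap 21.6 grip 30.0
yel [ 344.  435. 9270.] x 0.4928 0.7544 y 0.0002 0.0447
yel [252. 368. 723.] x 0.5875 0.6004 y 0.0329 0.0814
yel [ 326.  215. 4653.] x 0.6145 0.6528 y 0.1136 0.1475
```

View pics/w4.png

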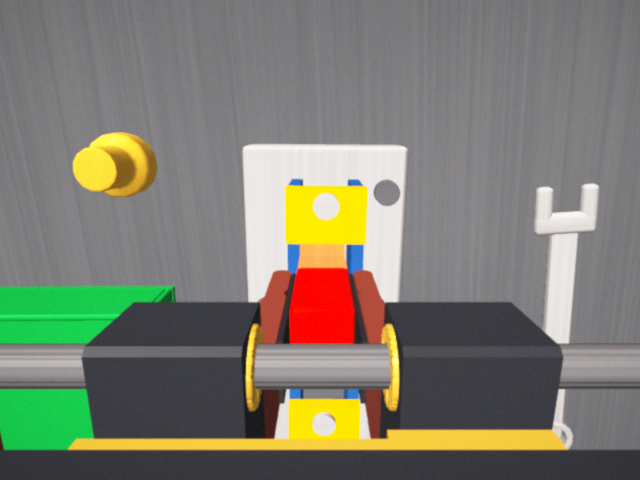

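Request:
arm_command([
  {"x": 0,"y": 0,"z": -2,"rx": 0,"ry": 0,"rz": 0,"gripper": 15},
  {"x": 0,"y": 0,"z": -5,"rx": 0,"ry": 0,"rz": 0,"gripper": 15},
  {"x": 0,"y": 0,"z": -8,"rx": 0,"ry": 0,"rz": 0,"gripper": 15},
  {"x": 0,"y": 0,"z": -10,"rx": 0,"ry": 0,"rz": 0,"gripper": 15},
  {"x": 0,"y": 0,"z": -10,"rx": 0,"ry": 0,"rz": 0,"gripper": 15},
], squeeze=40)

```text
clock: 6.65
tool_pos: [0.6328, 0.105, 0.1113]
orientation: [2.277, 2.163, 0.003]
force: [4.9, -0.3, -1.2]
finger_gap: 0.247
grip_force: 40.0
```

Both dogs are back and the pull is free. I lift the plug out and carry it to the tray.

Request:
arm_command([
  {"x": 0,"y": 0,"z": -45,"rx": 0,"ry": 0,"rz": 0,"gripper": 15},
  {"x": 0,"y": 0,"z": -90,"rx": 0,"ry": 0,"rz": 0,"gripper": 15},
  {"x": -15,"y": -35,"z": -90,"rx": 0,"ry": 0,"rz": 0,"gripper": 15},
  {"x": -35,"y": -85,"z": -90,"rx": 0,"ry": 0,"rz": 0,"gripper": 15},
  {"x": -55,"y": -135,"z": -90,"rx": 0,"ry": 0,"rz": 0,"gripper": 15},
])

```text
clock: 7.28
tool_pos: [0.4904, 0.057, 0.2001]
orientation: [-2.274, -2.162, 0.005]
force: [0.1, -0.5, -0.3]
finger_gap: 0.251
grip_force: 40.0
```

Request:
arm_command([
  {"x": -19,"y": -44,"z": 0,"rx": 0,"ry": 0,"rz": 0,"gripper": 15},
  {"x": -19,"y": -44,"z": 30,"rx": 0,"ry": 0,"rz": 0,"gripper": 15},
  {"x": -19,"y": -44,"z": 70,"rx": 0,"ry": 0,"rz": 0,"gripper": 15},
  {"x": -19,"y": -44,"z": 105,"rx": 0,"ry": 0,"rz": 0,"gripper": 15},
  {"x": -19,"y": -44,"z": 118,"rx": 0,"ry": 0,"rz": 0,"gripper": 15},
])

```text
clock: 7.9
tool_pos: [0.4459, 0.0407, 0.081]
orientation: [-2.274, -2.16, 0.007]
force: [-0.5, -0.2, -1.2]
finger_gap: 0.245
grip_force: 40.0
```

Run:
```python
from h import *
st()
d=get_image("scene");cv2.imwrite("pics/s5.png",cv2.resize(d["image"][170:370,170:470],(750,500))[:,:,::-1]);st()
```

```text
t 7.9 pos [0.4459 0.0407 0.081 ] yaw 1.5195 z [-0.007  0.001 -1.   ] F [-0.5 -0.2 -1.2] gap 21.5 grip 40.0
t 7.95 pos [0.4463 0.0407 0.0806] yaw 1.5195 z [-0.007  0.001 -1.   ] F [ 0.  -0.1 -1.9] gap 21.8 grip 40.0
```

View pics/s5.png

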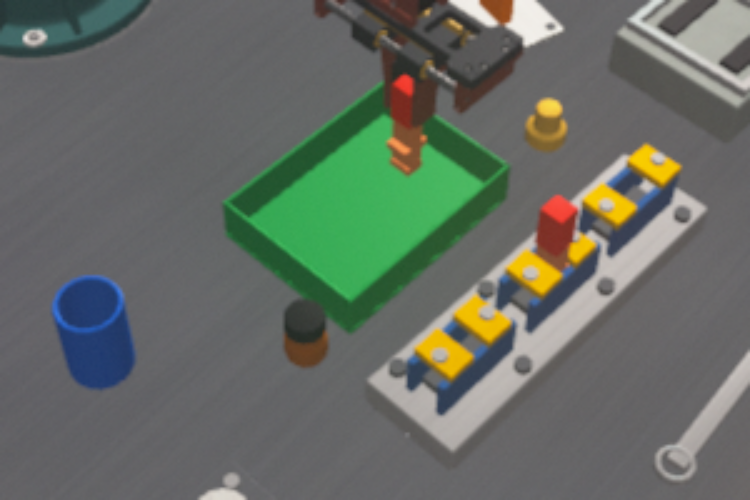

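The plug hangs upright over the tray floor (crop px (405,150)). I lower it a little, release, and go to plug 2.

Request:
arm_command([
  {"x": 0,"y": 0,"z": 4,"rx": 0,"ry": 0,"rz": 0,"gripper": 15},
  {"x": 0,"y": 0,"z": 4,"rx": 0,"ry": 0,"rz": 0,"gripper": 30},
  {"x": 0,"y": 0,"z": 4,"rx": 0,"ry": 0,"rz": 0,"gripper": 45},
  {"x": 0,"y": 0,"z": 4,"rx": 0,"ry": 0,"rz": 0,"gripper": 45},
  {"x": 0,"y": 0,"z": -30,"rx": 0,"ry": 0,"rz": 0,"gripper": 45},
])

```text
clock: 8.57
tool_pos: [0.4476, 0.0406, 0.112]
orientation: [-2.275, -2.162, 0.005]
force: [-0.1, 0.2, 0.8]
finger_gap: 0.512
grip_force: 0.0
```

Request:
arm_command([
  {"x": 0,"y": 0,"z": -45,"rx": 0,"ry": 0,"rz": 0,"gripper": 45},
  {"x": 0,"y": 0,"z": -80,"rx": 0,"ry": 0,"rz": 0,"gripper": 45},
  {"x": -15,"y": 50,"z": -80,"rx": 0,"ry": 0,"rz": 0,"gripper": 45},
  {"x": -25,"y": 105,"z": -80,"rx": 0,"ry": 0,"rz": 0,"gripper": 45},
  {"x": -32,"y": 155,"z": -80,"rx": 0,"ry": 0,"rz": 0,"gripper": 45},
])

```text
clock: 9.2
tool_pos: [0.6045, 0.0001, 0.1936]
orientation: [2.277, 2.163, 0.001]
force: [0.8, 0.8, -0.5]
finger_gap: 0.517
grip_force: 0.0
```

Run:
```python
from h import *
st();go((.627,-.0005,.1005),1.5195)
d=get_image("wrist");cv2.imwrite("pics/w6.png",d["image"][:,:,::-1])
for n,bl,z in [("red",blobs(d,(0,150,90),(6,255,255)),.135),("yel",blobs(d,(19,120,100),(32,255,255)),.076)]:
    for b in bl:
        w=np.array([p2w(d,*q,z)[:2] for q in cv2.boxPoints(b[3])]);print(n,np.round(b[:3],1),p2w(d,b[0],b[1],z)[:2].round(4),w.round(4).tolist())
```

```text
t 9.2 pos [6.045e-01 1.000e-04 1.936e-01] yaw 1.5196 z [ 0.001 -0.    -1.   ] F [ 0.8  0.8 -0.5] gap 45.4 grip 0.0
shift mm [ 0.6 22.4 93.1] turn [0.0014 0.0002 0.0001]
red [ 421.1  411.1 1086.5] [ 0.6574 -0.1005] [[0.6467, -0.1174], [0.6491, -0.0841], [0.6658, -0.0865], [0.6639, -0.1199]]
red [ 232.3  311.  1750. ] [ 0.5505 -0.0298] [[0.5295, -0.046], [0.554, 0.0003], [0.5695, -0.0079], [0.5456, -0.055]]
red [ 386.3  279.2 3767.5] [ 0.6376 -0.0153] [[0.6041, 0.0105], [0.6271, 0.0241], [0.6718, -0.0519], [0.6477, -0.0679]]
red [  70.8  188.2 2485. ] [0.4731 0.0437] [[0.4558, 0.0528], [0.4932, 0.0543], [0.4916, 0.0337], [0.4533, 0.032]]
yel [ 427.8  441.7 6488.5] [ 0.6768 -0.1728] [[0.4583, -0.1497], [0.8403, -0.1699], [0.8428, -0.1893], [0.4554, -0.1687]]
yel [351.8 398.6 762.5] [ 0.6188 -0.1313] [[0.6004, -0.1221], [0.6373, -0.124], [0.6369, -0.1422], [0.5996, -0.1402]]
yel [ 458.1  367.2 1251.5] [ 0.6986 -0.1089] [[0.6846, -0.0736], [0.7042, -0.0733], [0.7106, -0.1456], [0.6898, -0.146]]
yel [ 185.   366.3 1073. ] [ 0.4962 -0.0975] [[0.4808, -0.1333], [0.4954, -0.0618], [0.5144, -0.0643], [0.5008, -0.1361]]
yel [353.5 331.5 828. ] [ 0.6219 -0.0759] [[0.6038, -0.0674], [0.6413, -0.0694], [0.641, -0.0861], [0.603, -0.0841]]
yel [340.1 264.8 597.5] [ 0.6142 -0.0246] [[0.6073, -0.0078], [0.6403, -0.0096], [0.6397, -0.0372], [0.606, -0.0354]]
yel [ 357.2  201.3 2105.5] [0.6275 0.0194] [[0.6099, 0.0332], [0.6464, 0.0314], [0.646, 0.0049], [0.6087, 0.0068]]
yel [ 359.3  118.9 2355.5] [0.6305 0.0725] [[0.613, 0.0862], [0.6497, 0.0843], [0.6493, 0.0584], [0.6118, 0.0603]]
yel [ 361.8   22.6 2171. ] [0.6337 0.1289] [[0.6151, 0.1189], [0.6161, 0.1422], [0.6528, 0.1403], [0.6525, 0.117]]
yel [ 192.    18.5 1865. ] [0.5309 0.1363] [[0.5142, 0.1473], [0.5484, 0.1456], [0.5457, 0.1218], [0.5108, 0.1236]]
```

Request:
arm_command([
  {"x": 0,"y": 22,"z": 20,"rx": 0,"ry": 0,"rz": 0,"gripper": 45},
  {"x": 0,"y": 23,"z": 50,"rx": 0,"ry": 0,"rz": 0,"gripper": 45},
  {"x": 0,"y": 23,"z": 80,"rx": 0,"ry": 0,"rz": 0,"gripper": 40},
  {"x": 0,"y": 23,"z": 93,"rx": 0,"ry": 0,"rz": 0,"gripper": 35},
  {"x": 0,"y": 23,"z": 93,"rx": 0,"ry": 0,"rz": 0,"gripper": 32},
])

```text
clock: 9.88
tool_pos: [0.6249, -0.0004, 0.0994]
orientation: [-2.276, -2.163, 0.002]
force: [-0.7, -0.4, 0.7]
finger_gap: 0.37
grip_force: 0.0
```

Request:
arm_command([
  {"x": 0,"y": 0,"z": 0,"rx": 0,"ry": 0,"rz": 0,"gripper": 24},
  {"x": 0,"y": 0,"z": 0,"rx": 0,"ry": 0,"rz": 0,"gripper": 15},
  {"x": 0,"y": 0,"z": 0,"rx": 0,"ry": 0,"rz": 0,"gripper": 15},
  {"x": 0,"y": 0,"z": 0,"rx": 0,"ry": 0,"rz": 0,"gripper": 15},
  {"x": 0,"y": 0,"z": 0,"rx": 0,"ry": 0,"rz": 0,"gripper": 15},
], squeeze=30)

```text
clock: 10.5
tool_pos: [0.6268, -0.0007, 0.1012]
orientation: [2.276, 2.163, 0.003]
force: [0.9, -0.5, 6.0]
finger_gap: 0.251
grip_force: 30.0
```

Request:
arm_command([
  {"x": 5,"y": 0,"z": 0,"rx": 0,"ry": -0.07,"rz": 0,"gripper": 15},
  {"x": 10,"y": 0,"z": 1,"rx": 0,"ry": -0.14,"rz": 0,"gripper": 15},
  {"x": 14,"y": 0,"z": 1.5,"rx": 0,"ry": -0.2,"rz": 0,"gripper": 15},
  {"x": 18,"y": 0,"z": 2.3,"rx": 0,"ry": -0.25,"rz": 0,"gripper": 15},
  {"x": 18,"y": 0,"z": 2.3,"rx": 0,"ry": -0.25,"rz": 0,"gripper": 15},
])

```text
clock: 11.12
tool_pos: [0.6278, 0.0163, 0.1]
orientation: [2.137, 2.036, -0.271]
force: [-0.8, -4.4, 13.6]
finger_gap: 0.248
grip_force: 30.0
```

Request:
arm_command([
  {"x": 2,"y": 0,"z": 0,"rx": 0,"ry": -0.03,"rz": 0,"gripper": 15},
  {"x": -7,"y": 0,"z": 0.4,"rx": 0,"ry": 0.1,"rz": 0,"gripper": 15},
  {"x": -19,"y": 0,"z": 2.6,"rx": 0,"ry": 0.27,"rz": 0,"gripper": 15},
  {"x": -29,"y": 0,"z": 6,"rx": 0,"ry": 0.42,"rz": 0,"gripper": 15},
  {"x": -35,"y": 0,"z": 9,"rx": 0,"ry": 0.52,"rz": 0,"gripper": 15},
])

```text
clock: 11.75
tool_pos: [0.6259, -0.0173, 0.1001]
orientation: [-2.131, -2.021, -0.302]
force: [-1.1, 10.5, 7.0]
finger_gap: 0.249
grip_force: 30.0
```

Request:
arm_command([
  {"x": -1,"y": 0,"z": 0,"rx": 0,"ry": 0.015,"rz": 0,"gripper": 15},
  {"x": -1,"y": 0,"z": 0,"rx": 0,"ry": 0.015,"rz": 0,"gripper": 15},
  {"x": 6,"y": 0,"z": 0.3,"rx": 0,"ry": -0.09,"rz": 0,"gripper": 15},
  {"x": 13,"y": 0,"z": 1.3,"rx": 0,"ry": -0.18,"rz": 0,"gripper": 15},
  {"x": 19,"y": 0,"z": 2.6,"rx": 0,"ry": -0.27,"rz": 0,"gripper": 15},
])

```text
clock: 12.38
tool_pos: [0.6268, -0.0013, 0.1011]
orientation: [2.273, 2.16, -0.003]
force: [-0.2, -4.2, -1.0]
finger_gap: 0.251
grip_force: 30.0
```

Run:
```python
from h import *
st();yel("w7")
```

```text
t 12.38 pos [ 0.6268 -0.0013  0.1011] yaw 1.5201 z [ 0.003 -0.006 -1.   ] F [-0.2 -4.2 -1. ] gap 22.0 grip 30.0
yel [ 344.  434. 9431.] x 0.4873 0.7485 y -0.1048 -0.0592
yel [392. 367. 806.] x 0.6526 0.6611 y -0.0757 -0.0268
yel [ 326.  214. 4631.] x 0.6084 0.6471 y 0.013 0.0427
yel [ 327.  111. 5334.] x 0.6112 0.6494 y 0.0584 0.0863
```

Request:
arm_command([
  {"x": 0,"y": 0,"z": -2,"rx": 0,"ry": 0,"rz": 0,"gripper": 15},
  {"x": 0,"y": 0,"z": -5,"rx": 0,"ry": 0,"rz": 0,"gripper": 15},
  {"x": 0,"y": 0,"z": -8,"rx": 0,"ry": 0,"rz": 0,"gripper": 15},
  {"x": 0,"y": 0,"z": -10,"rx": 0,"ry": 0,"rz": 0,"gripper": 15},
  {"x": 0,"y": 0,"z": -10,"rx": 0,"ry": 0,"rz": 0,"gripper": 15},
], squeeze=40)

```text
clock: 13.05
tool_pos: [0.6267, -0.0, 0.1106]
orientation: [2.277, 2.162, 0.003]
force: [5.1, -0.4, -1.7]
finger_gap: 0.252
grip_force: 40.0
```

Request:
arm_command([
  {"x": 0,"y": 0,"z": -45,"rx": 0,"ry": 0,"rz": 0,"gripper": 15},
  {"x": 0,"y": 0,"z": -90,"rx": 0,"ry": 0,"rz": 0,"gripper": 15},
  {"x": -15,"y": -35,"z": -90,"rx": 0,"ry": 0,"rz": 0,"gripper": 15},
  {"x": -35,"y": -80,"z": -90,"rx": 0,"ry": 0,"rz": 0,"gripper": 15},
  {"x": -58,"y": -130,"z": -90,"rx": 0,"ry": 0,"rz": 0,"gripper": 15},
])

```text
clock: 13.68
tool_pos: [0.4895, -0.0508, 0.1995]
orientation: [-2.274, -2.162, 0.003]
force: [0.1, -0.7, -1.3]
finger_gap: 0.247
grip_force: 40.0
```

Request:
arm_command([
  {"x": -21,"y": -43,"z": 0,"rx": 0,"ry": 0,"rz": 0,"gripper": 15},
  {"x": -21,"y": -43,"z": 30,"rx": 0,"ry": 0,"rz": 0,"gripper": 15},
  {"x": -21,"y": -43,"z": 70,"rx": 0,"ry": 0,"rz": 0,"gripper": 15},
  {"x": -21,"y": -43,"z": 105,"rx": 0,"ry": 0,"rz": 0,"gripper": 15},
  {"x": -21,"y": -43,"z": 122,"rx": 0,"ry": 0,"rz": 0,"gripper": 15},
])

```text
clock: 14.3
tool_pos: [0.4452, -0.0688, 0.0761]
orientation: [-2.273, -2.159, 0.005]
force: [0.7, -0.4, -0.3]
finger_gap: 0.244
grip_force: 40.0
```

Run:
```python
from h import *
st()
```

```text
t 14.3 pos [ 0.4452 -0.0688  0.0761] yaw 1.5191 z [-0.007  0.002 -1.   ] F [ 0.7 -0.4 -0.3] gap 21.4 grip 40.0
```

Request:
arm_command([
  {"x": 0,"y": 0,"z": 1,"rx": 0,"ry": 0,"rz": 0,"gripper": 25},
  {"x": 0,"y": 0,"z": 0,"rx": 0,"ry": 0,"rz": 0,"gripper": 45},
  {"x": 0,"y": 0,"z": 0,"rx": 0,"ry": 0,"rz": 0,"gripper": 50},
  {"x": 0,"y": 0,"z": -40,"rx": 0,"ry": 0,"rz": 0,"gripper": 50},
  {"x": 0,"y": 0,"z": -90,"rx": 0,"ry": 0,"rz": 0,"gripper": 50},
])

```text
clock: 14.92
tool_pos: [0.4481, -0.0695, 0.1692]
orientation: [-2.276, -2.163, 0.001]
force: [1.3, 0.2, -1.0]
finger_gap: 0.569
grip_force: 0.0
```

Request:
arm_command([
  {"x": -20,"y": 5,"z": -50,"rx": 0,"ry": 0,"rz": 0,"gripper": 75},
  {"x": -65,"y": 15,"z": -85,"rx": 0,"ry": 0,"rz": 0,"gripper": 75},
  {"x": -120,"y": 25,"z": -110,"rx": 0,"ry": 0,"rz": 0,"gripper": 75},
  {"x": -175,"y": 35,"z": -130,"rx": 0,"ry": 0,"rz": 0,"gripper": 75},
  {"x": -230,"y": 45,"z": -150,"rx": 0,"ry": 0,"rz": 0,"gripper": 75},
])

```text
clock: 15.55
tool_pos: [0.482, -0.3034, 0.3202]
orientation: [2.276, 2.163, 0.001]
force: [1.0, -0.5, 0.0]
finger_gap: 0.855
grip_force: 0.0
```

Request:
arm_command([
  {"x": -40,"y": 8,"z": 0,"rx": 0,"ry": 0,"rz": 0,"gripper": 75},
  {"x": -80,"y": 15,"z": 0,"rx": 0,"ry": 0,"rz": 0,"gripper": 75},
  {"x": -97,"y": 17,"z": 0,"rx": 0,"ry": 0,"rz": 0,"gripper": 75},
  {"x": -97,"y": 17,"z": 0,"rx": 0,"ry": 0,"rz": 0,"gripper": 75},
  {"x": -97,"y": 17,"z": 0,"rx": 0,"ry": 0,"rz": 0,"gripper": 75},
])

```text
clock: 16.18
tool_pos: [0.4939, -0.3979, 0.3183]
orientation: [-2.276, -2.164, -0.001]
force: [0.1, -0.1, -0.9]
finger_gap: 0.855
grip_force: 0.0
```

Run:
```python
from h import *
st()
d=get_image("wrist");cv2.imwrite("pics/w8.png",d["image"][:,:,::-1]);np.savez("pics/w8.npz",**d)
for b in blobs(d,(105,120,40),(128,255,255)): print(np.round(b[:3],1),b[3],p2w(d,b[0],b[1],.08).round(4))
t=get_image("top");cv2.imwrite("pics/t8.png",t["image"][:,:,::-1])
for b in blobs(t,(0,150,90),(6,255,255)): print("red",np.round(b[:3],1),p2w(t,b[0],b[1],.1).round(3))
```

```text
t 16.18 pos [ 0.4939 -0.3979  0.3183] yaw 1.5206 z [-0.     0.001 -1.   ] F [ 0.1 -0.1 -0.9] gap 75.1 grip 0.0
[ 614.4  180.6 2188.5] ((614.5, 183.5), (67.0, 49.0), 90.0) [ 0.7711 -0.3904  0.08  ]
[ 205.4   75.6 3727.5] ((205.09756469726562, 77.3780517578125), (79.96096801757812, 59.81455612182617), 38.65980911254883) [ 0.3936 -0.2776  0.08  ]
red [346.7 238.5  89.5] [ 0.441 -0.069  0.1  ]
red [108.4 235.5  76.5] [0.456 0.463 0.1  ]
red [ 43.  214.2 299.5] [0.507 0.616 0.1  ]
```

View pics/w8.png

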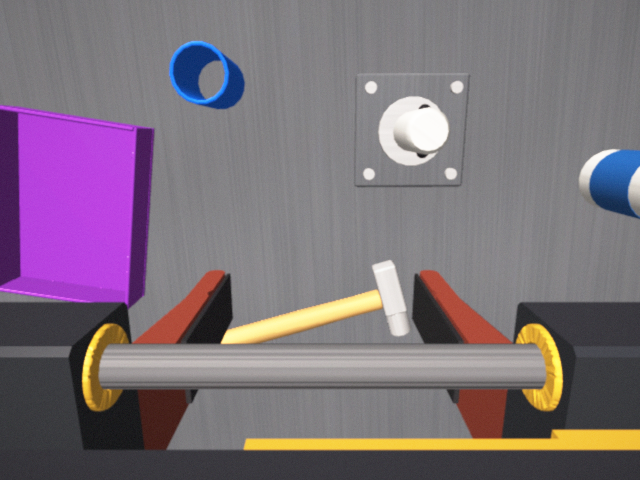

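Run:
```python
from h import *
d=dict(np.load("pics/w8.npz"))
print("sleeve",p2w(d,199,73,.08).round(4),"outlet top",p2w(d,424,129,.092).round(4))
c=np.array([p2w(d,*q,.008) for q in [(357,75),(468,74),(354,185),(464,185)]]);print("base",c.mean(0).round(4),c.round(3).tolist())
# refine: ellipse fit of the sleeve ring, hough-ish of spigot
m=cv2.inRange(cv2.cvtColor(d["image"],cv2.COLOR_RGB2HSV),(105,120,40),(128,255,255))
hsv=cv2.cvtColor(d["image"],cv2.COLOR_RGB2HSV);print("blue V along row 73",hsv[73,160:250:3,2].tolist())
s=get_image("scene")
print("scene exp plug3",w2p(s,(.447,.04,.109)),"plug2",w2p(s,(.447,-.069,.109)))
for b in blobs(s,(0,150,90),(6,255,255)): print("red",np.round(b[:3],1))
t=get_image("top");print("top exp plug3",w2p(t,(.447,.04,.109)),w2p(t,(.447,-.069,.109)))
cv2.imwrite("pics/mix.png",np.vstack([cv2.resize(s["image"][180:330,230:470],(720,450)),np.zeros((2,720,3),np.uint8)])[:,:,::-1])
```

```text
sleeve [ 0.3881 -0.2752  0.08  ] outlet top [ 0.5869 -0.3338  0.092 ]
base [ 0.5923 -0.3359  0.008 ] [[0.536, -0.275, 0.008], [0.653, -0.28, 0.008], [0.529, -0.391, 0.008], [0.652, -0.397, 0.008]]
blue V along row 73 [135, 134, 133, 234, 236, 117, 115, 116, 113, 116, 112, 115, 112, 114, 128, 134, 133, 131, 136, 130, 133, 139, 250, 150, 117, 118, 121, 125, 137, 131]
scene exp plug3 [333.01118127 204.46777026] plug2 [298.26142497 233.94484175]
red [298.1 240.4 213. ]
red [333.8 212.1 209.5]
red [464.8 138.5 235. ]
red [  30.   133.2 4510.5]
red [  5.1  90.5 164.5]
red [482.6  67.9 156.5]
red [277.   17.9  36. ]
red [ 195.1   15.9 1394.5]
top exp plug3 [296.97521391 235.93903014] [346.85219963 235.17992677]
```

View pics/mix.png

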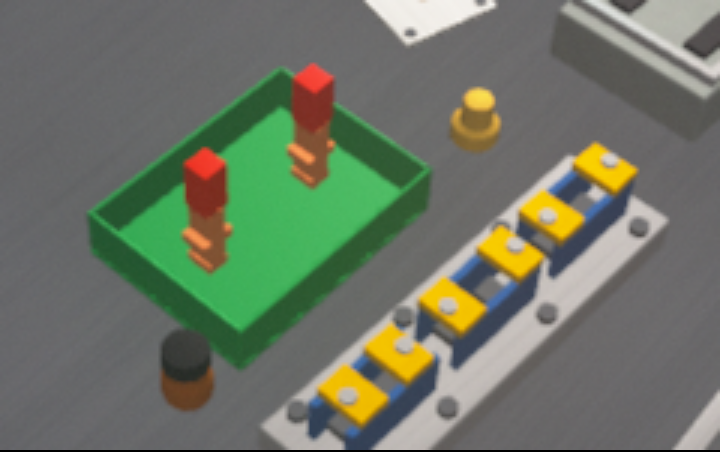

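Both plugs stand in the green tray. In the wrist view the sleeve's top ring was at px (199,73) and the spigot top at (424,129). I go in for a closer look at the sleeve.

Request:
arm_command([
  {"x": 12,"y": -25,"z": 25,"rx": 0,"ry": 0,"rz": 0,"gripper": 80},
  {"x": 30,"y": -55,"z": 60,"rx": 0,"ry": 0,"rz": 0,"gripper": 80},
  {"x": 45,"y": -85,"z": 95,"rx": 0,"ry": 0,"rz": 0,"gripper": 80},
  {"x": 57,"y": -109,"z": 118,"rx": 0,"ry": 0,"rz": 0,"gripper": 80},
  {"x": 57,"y": -109,"z": 118,"rx": 0,"ry": 0,"rz": 0,"gripper": 80},
])

```text
clock: 17.0
tool_pos: [0.3859, -0.3343, 0.1988]
orientation: [-2.274, -2.161, -0.0]
force: [-0.0, -0.3, -0.5]
finger_gap: 0.91
grip_force: 0.0
```

Run:
```python
from h import *
st()
d=get_image("wrist");st();cv2.imwrite("pics/w9.png",d["image"][:,:,::-1]);np.savez("pics/w9.npz",**d)
for b in blobs(d,(105,120,40),(128,255,255)): print(np.round(b[:3],1),b[3])
# bright rim
for b in blobs(d,(105,120,190),(128,255,255)): print("rim",np.round(b[:3],1),b[3],"minmax rect centre",p2w(d,*b[3][0],.08).round(4))
```

```text
t 17.0 pos [ 0.3859 -0.3343  0.1988] yaw 1.5197 z [-0.003  0.004 -1.   ] F [-0.  -0.3 -0.5] gap 79.9 grip 0.0
t 17.05 pos [ 0.3881 -0.3365  0.2004] yaw 1.5198 z [-0.  0. -1.] F [ 0.3 -0.3  1. ] gap 80.0 grip 0.0
[ 323.7  142.6 4918. ] ((322.5, 140.5), (83.0, 81.0), 90.0)
rim [ 323.7  142.5 4913. ] ((322.5, 140.5), (83.0, 81.0), 90.0) minmax rect centre [ 0.3872 -0.2737  0.08  ]
```

View pics/w9.png

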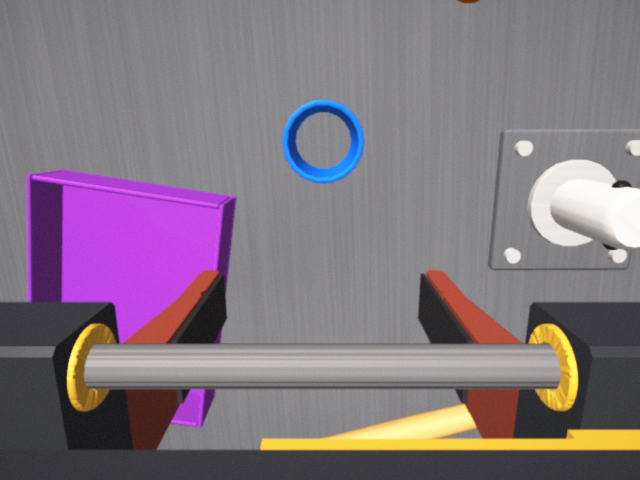

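The sleeve ring is centred at px (322,141), i.e. (0.388, -0.2745). I descend and grip it.

Request:
arm_command([
  {"x": 31,"y": -2,"z": 10,"rx": 0,"ry": 0,"rz": 0,"gripper": 80},
  {"x": 62,"y": -3,"z": 40,"rx": 0,"ry": 0,"rz": 0,"gripper": 80},
  {"x": 62,"y": -3,"z": 90,"rx": 0,"ry": 0,"rz": 0,"gripper": 80},
  {"x": 62,"y": -3,"z": 135,"rx": 0,"ry": 0,"rz": 0,"gripper": 80},
  {"x": 62,"y": -3,"z": 159,"rx": 0,"ry": 0,"rz": 0,"gripper": 80},
])

```text
clock: 17.68
tool_pos: [0.3906, -0.2763, 0.0403]
orientation: [2.275, 2.163, 0.0]
force: [0.7, 0.1, 0.2]
finger_gap: 0.911
grip_force: 0.0
```

Request:
arm_command([
  {"x": 0,"y": 0,"z": 0,"rx": 0,"ry": 0,"rz": 0,"gripper": 70},
  {"x": 0,"y": 0,"z": 0,"rx": 0,"ry": 0,"rz": 0,"gripper": 58},
  {"x": 0,"y": 0,"z": 0,"rx": 0,"ry": 0,"rz": 0,"gripper": 48},
  {"x": 0,"y": 0,"z": 0,"rx": 0,"ry": 0,"rz": 0,"gripper": 48},
  {"x": 0,"y": 0,"z": 0,"rx": 0,"ry": 0,"rz": 0,"gripper": 48},
], squeeze=40)

```text
clock: 18.3
tool_pos: [0.3895, -0.2761, 0.0425]
orientation: [2.275, 2.161, 0.0]
force: [0.7, 0.2, 7.2]
finger_gap: 0.61
grip_force: 40.0
```

Run:
```python
from h import *
st()
d=get_image("wrist");st();np.savez("pics/w10.npz",**d);cv2.imwrite("pics/w10.png",d["image"][:,:,::-1])
for b in blobs(d,(105,120,40),(128,255,255)): print(np.round(b[:3],1),b[3],p2w(d,*b[3][0],.08).round(4))
```

```text
t 18.3 pos [ 0.3895 -0.2761  0.0425] yaw 1.5198 z [ 0.003 -0.003 -1.   ] F [0.7 0.2 7.2] gap 53.5 grip 40.0
t 18.35 pos [ 0.3895 -0.2761  0.0425] yaw 1.5197 z [ 0.003 -0.003 -1.   ] F [1.  0.  5.8] gap 53.2 grip 40.0
[ 321.8  395.4 1099.5] ((322.0, 397.0), (16.0, 98.0), 90.0) [ 0.3864 -0.2969  0.08  ]
[  321.6   287.5 16385.5] ((322.0, 276.5), (133.0, 164.0), 90.0) [ 0.3886 -0.2542  0.08  ]
```

Run:
```python
from h import *
d=dict(np.load("pics/w10.npz"));hsv=cv2.cvtColor(d["image"],cv2.COLOR_RGB2HSV)
print("bottom edge y",p2w(d,322,194.5,0.0).round(4)-[0,.027,0])
col=hsv[185:345,322];print([(185+i,*map(int,col[i])) for i in range(0,160,4)])
m=cv2.inRange(hsv,(105,120,40),(128,255,255))
for v in (225,240,250,260,270): 
    u=np.where(m[v,200:450])[0]+200; print(v,u.min(),u.max())
```

```text
bottom edge y [ 0.3896 -0.2673  0.    ]
[(185, 15, 4, 144), (189, 113, 7, 145), (193, 135, 7, 144), (197, 105, 3, 148), (201, 143, 7, 147), (205, 135, 4, 145), (209, 114, 25, 153), (213, 105, 225, 251), (217, 105, 229, 251), (221, 105, 228, 251), (225, 105, 233, 250), (229, 105, 224, 250), (233, 105, 225, 250), (237, 105, 227, 250), (241, 106, 226, 250), (245, 106, 231, 249), (249, 106, 225, 249), (253, 105, 227, 250), (257, 103, 214, 254), (261, 103, 217, 254), (265, 106, 223, 247), (269, 128, 7, 140), (273, 140, 5, 140), (277, 100, 6, 138), (281, 120, 2, 138), (285, 120, 6, 136), (289, 120, 2, 139), (293, 0, 4, 137), (297, 120, 5, 141), (301, 143, 7, 141), (305, 106, 221, 248), (309, 106, 226, 249), (313, 105, 230, 249), (317, 106, 226, 250), (321, 106, 226, 250), (325, 106, 227, 250), (329, 105, 225, 250), (333, 106, 227, 250), (337, 105, 232, 250), (341, 105, 232, 250)]
225 285 359
240 274 369
250 269 374
260 265 378
270 260 383
```

Run:
```python
from h import *
d=dict(np.load("pics/w10.npz"))
print(p2w(d,322,210,0.0)-[0,.027,0],p2w(d,322,255,.08)-[0,.027,0],p2w(d,322,267,.08)-[0,.023,0])
d=dict(np.load("pics/w9.npz"));I=d["image"]
print("outlet from w9: disc",p2w(d,577,203,.02),"top?")
t=get_image("top");I=cv2.cvtColor(t["image"],cv2.COLOR_RGB2HSV)
cv2.imwrite("pics/t11.png",cv2.resize(t["image"][130:230,410:510],(600,600),interpolation=cv2.INTER_CUBIC)[:,:,::-1])
```

```text
[ 0.3892233  -0.27493238  0.        ] [ 0.38893937 -0.27421806  0.08      ] [ 0.38874338 -0.27408143  0.08      ]
outlet from w9: disc [ 0.59253943 -0.33486066  0.02      ] top?
```

Request:
arm_command([
  {"x": 0,"y": 0,"z": -50,"rx": 0,"ry": 0,"rz": 0,"gripper": 48},
  {"x": -5,"y": 5,"z": -105,"rx": 0,"ry": 0,"rz": 0,"gripper": 48},
  {"x": -25,"y": 35,"z": -145,"rx": 0,"ry": 0,"rz": 0,"gripper": 48},
  {"x": -55,"y": 80,"z": -158,"rx": 0,"ry": 0,"rz": 0,"gripper": 48},
  {"x": -88,"y": 128,"z": -158,"rx": 0,"ry": 0,"rz": 0,"gripper": 48},
], squeeze=50)

```text
clock: 19.02
tool_pos: [0.5132, -0.3705, 0.2017]
orientation: [2.275, 2.161, 0.0]
force: [-0.4, -1.0, -1.9]
finger_gap: 0.606
grip_force: 50.0
```

Request:
arm_command([
  {"x": -20,"y": 30,"z": 0,"rx": 0,"ry": 0,"rz": 0,"gripper": 48},
  {"x": -45,"y": 65,"z": 0,"rx": 0,"ry": 0,"rz": 0,"gripper": 48},
  {"x": -55,"y": 82,"z": 0,"rx": 0,"ry": 0,"rz": 0,"gripper": 48},
  {"x": -55,"y": 82,"z": 0,"rx": 0,"ry": 0,"rz": 0,"gripper": 48},
  {"x": -55,"y": 82,"z": 0,"rx": 0,"ry": 0,"rz": 0,"gripper": 48},
])

```text
clock: 19.65
tool_pos: [0.5896, -0.4275, 0.1987]
orientation: [-2.276, -2.163, 0.0]
force: [0.1, -0.4, -2.8]
finger_gap: 0.607
grip_force: 50.0
```

Run:
```python
from h import *
st()
d=get_image("wrist");st();cv2.imwrite("pics/w12.png",d["image"][:,:,::-1]);np.savez("pics/w12.npz",**d)
```

```text
t 19.65 pos [ 0.5896 -0.4275  0.1987] yaw 1.5199 z [-0.002  0.001 -1.   ] F [ 0.1 -0.4 -2.8] gap 53.3 grip 50.0
t 19.7 pos [ 0.5896 -0.4275  0.199 ] yaw 1.5198 z [-0.001  0.001 -1.   ] F [ 0.4  0.2 -2.6] gap 53.0 grip 50.0
```

View pics/w12.png

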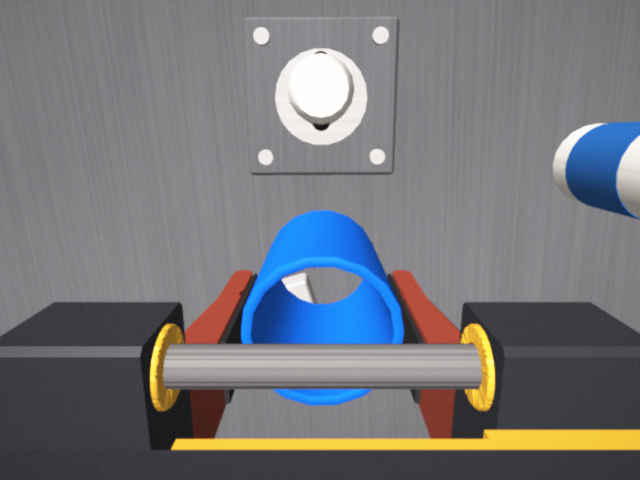

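Run:
```python
from h import *
d=dict(np.load("pics/w12.npz"));g=cv2.cvtColor(d["image"],cv2.COLOR_RGB2GRAY)
for v in (60,75,85,95,105): print(v,g[v,270:372:3].tolist())
print("col",g[40:150:3,320].tolist())
m=(g>205).astype(np.uint8)
cs,_=cv2.findContours(m[:180],cv2.RETR_EXTERNAL,cv2.CHAIN_APPROX_NONE)
for c in cs:
    if cv2.contourArea(c)>100:
        x=cv2.fitEllipse(c);print(cv2.contourArea(c),x,p2w(d,*x[0],.008).round(4),p2w(d,*x[0],.02).round(4),p2w(d,*x[0],.092).round(4))
```

```text
60 [139, 135, 139, 140, 135, 135, 145, 237, 243, 243, 246, 253, 255, 255, 254, 253, 253, 253, 253, 253, 253, 250, 237, 223, 241, 241, 242, 218, 138, 131, 137, 138, 138, 138]
75 [138, 138, 135, 163, 238, 238, 238, 251, 254, 254, 253, 253, 253, 253, 253, 253, 253, 253, 253, 253, 253, 253, 253, 253, 253, 248, 179, 170, 236, 235, 234, 143, 140, 134]
85 [134, 138, 214, 239, 239, 238, 240, 250, 253, 253, 252, 252, 253, 253, 254, 253, 253, 253, 253, 253, 253, 253, 253, 253, 253, 253, 230, 148, 221, 237, 237, 237, 166, 136]
95 [140, 138, 238, 240, 239, 240, 226, 232, 251, 253, 253, 253, 253, 253, 252, 252, 252, 253, 254, 253, 253, 253, 253, 253, 253, 253, 156, 131, 236, 237, 237, 237, 220, 137]
105 [136, 136, 212, 240, 240, 240, 239, 218, 174, 210, 253, 253, 253, 254, 253, 253, 253, 253, 253, 252, 252, 253, 253, 254, 239, 137, 131, 235, 240, 240, 239, 238, 175, 138]
col [143, 145, 143, 233, 121, 253, 254, 253, 253, 253, 253, 253, 254, 253, 253, 253, 253, 254, 253, 252, 252, 253, 253, 253, 253, 253, 147, 133, 82, 20, 110, 236, 237, 237, 236, 155, 137]
150.5 ((265.2358093261719, 156.8353576660
[... 551 characters left out ...]
5507812), (21.344684600830078, 56.438968658447266), 48.812103271484375) [ 0.7981 -0.3816  0.008 ] [ 0.791 -0.381  0.02 ] [ 0.7486 -0.3771  0.092 ]
6780.5 ((320.6633605957031, 95.98381805419922), (90.80464172363281, 95.07556915283203), 177.88253784179688) [ 0.5913 -0.3336  0.008 ] [ 0.5913 -0.3346  0.02  ] [ 0.5912 -0.3405  0.092 ]
184.5 ((380.2536926269531, 34.664215087890625), (14.93773078918457, 15.890792846679688), 13.302037239074707) [ 0.6396 -0.291   0.008 ] [ 0.638  -0.2934  0.02  ] [ 0.628 -0.308  0.092]
184.5 ((260.720458984375, 35.17542266845703), (14.6986665725708, 16.135822296142578), 171.31263732910156) [ 0.5473 -0.2866  0.008 ] [ 0.5488 -0.2892  0.02  ] [ 0.5578 -0.3048  0.092 ]
```

Outlet centre is about (0.5913, -0.3348), from the bolts and disc at px (321,96). I move over it and lower gently.

Request:
arm_command([
  {"x": 30,"y": -1,"z": 0,"rx": 0,"ry": 0,"rz": 0,"gripper": 48},
  {"x": 65,"y": -2,"z": 0,"rx": 0,"ry": 0,"rz": 0,"gripper": 48},
  {"x": 91,"y": -2.7,"z": 20,"rx": 0,"ry": 0,"rz": 0,"gripper": 48},
  {"x": 91,"y": -2.7,"z": 45,"rx": 0,"ry": 0,"rz": 0,"gripper": 48},
  {"x": 91,"y": -2.7,"z": 55,"rx": 0,"ry": 0,"rz": 0,"gripper": 48},
])

```text
clock: 20.32
tool_pos: [0.5911, -0.336, 0.1431]
orientation: [-2.275, -2.163, 0.001]
force: [0.3, -0.5, -3.2]
finger_gap: 0.603
grip_force: 50.0
```

Run:
```python
from h import *
st()
d=get_image("scene");go((.5915,-.3366,.135),1.5198);st()
```

```text
t 20.32 pos [ 0.5911 -0.336   0.1431] yaw 1.5204 z [-0.002  0.001 -1.   ] F [ 0.3 -0.5 -3.2] gap 52.9 grip 50.0
shift mm [-0.2  0.5  7.3] turn [-0.0028 -0.0015  0.0001]
t 20.38 pos [ 0.591  -0.3364  0.1423] yaw 1.5199 z [-0.003  0.002 -1.   ] F [-0.2 -0.5 -3.5] gap 53.0 grip 50.0
```

Request:
arm_command([
  {"x": 0,"y": 0.5,"z": 4,"rx": 0,"ry": 0,"rz": 0,"gripper": 48},
  {"x": 0,"y": 0.5,"z": 8,"rx": 0,"ry": 0,"rz": 0,"gripper": 48},
  {"x": 0,"y": 0.5,"z": 12,"rx": 0,"ry": 0,"rz": 0,"gripper": 48},
  {"x": 0,"y": 0.5,"z": 16,"rx": 0,"ry": 0,"rz": 0,"gripper": 48},
  {"x": 0,"y": 0.5,"z": 18,"rx": 0,"ry": 0,"rz": 0,"gripper": 48},
])

```text
clock: 21.0
tool_pos: [0.593, -0.3374, 0.1258]
orientation: [-2.277, -2.164, 0.0]
force: [-0.1, 0.3, -2.1]
finger_gap: 0.605
grip_force: 50.0
```

Request:
arm_command([
  {"x": 0,"y": -0.5,"z": 6,"rx": 0,"ry": 0,"rz": 0,"gripper": 48},
  {"x": 0,"y": -0.5,"z": 14,"rx": 0,"ry": 0,"rz": 0,"gripper": 48},
  {"x": 0,"y": -0.5,"z": 22,"rx": 0,"ry": 0,"rz": 0,"gripper": 48},
  {"x": 0,"y": -0.5,"z": 30,"rx": 0,"ry": 0,"rz": 0,"gripper": 48},
  {"x": 0,"y": -0.5,"z": 36,"rx": 0,"ry": 0,"rz": 0,"gripper": 48},
], squeeze=60)

```text
clock: 21.62
tool_pos: [0.5925, -0.3373, 0.0895]
orientation: [-2.277, -2.164, 0.0]
force: [-0.3, 1.3, -0.4]
finger_gap: 0.603
grip_force: 60.0
```

Request:
arm_command([
  {"x": 0,"y": 0,"z": 8,"rx": 0,"ry": 0,"rz": 0,"gripper": 48},
  {"x": 0,"y": 0,"z": 16,"rx": 0,"ry": 0,"rz": 0,"gripper": 48},
  {"x": 0,"y": 0,"z": 23,"rx": 0,"ry": 0,"rz": 0,"gripper": 48},
  {"x": 0,"y": 0,"z": 27,"rx": 0,"ry": 0,"rz": 0,"gripper": 48},
  {"x": 0,"y": 0,"z": 30,"rx": 0,"ry": 0,"rz": 0,"gripper": 48},
])

```text
clock: 22.25
tool_pos: [0.5925, -0.3373, 0.0625]
orientation: [-2.277, -2.164, 0.0]
force: [-8.9, 6.5, 32.6]
finger_gap: 0.604
grip_force: 60.0
```

Run:
```python
from h import *
st()
d=get_image("scene");cv2.imwrite("pics/s13.png",cv2.resize(d["image"][320:470,170:370],(720,540),interpolation=cv2.INTER_CUBIC)[:,:,::-1]);st()
for z in (.02,.1): print(w2p(d,(.5913,-.3348,z)))
```

```text
t 22.25 pos [ 0.5925 -0.3373  0.0625] yaw 1.52 z [-0. -0. -1.] F [-8.9  6.5 32.6] gap 53.0 grip 60.0
t 22.3 pos [ 0.5924 -0.3372  0.0625] yaw 1.52 z [-0. -0. -1.] F [-5.2  3.5 16.2] gap 52.8 grip 60.0
[259.32976501 391.8964463 ]
[255.85998061 370.55277993]
```

View pics/s13.png

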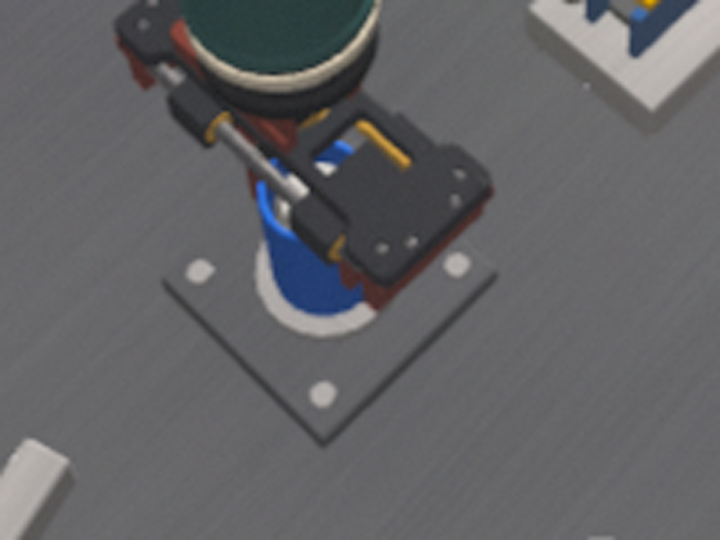

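Contact came at exactly the shoulder height (TCP 0.0625), and the sleeve sits on the disc. I release it, rise, and head for the cover.

Request:
arm_command([
  {"x": 0,"y": 0,"z": -1,"rx": 0,"ry": 0,"rz": 0,"gripper": 60},
  {"x": 0,"y": 0,"z": -1,"rx": 0,"ry": 0,"rz": 0,"gripper": 75},
  {"x": 0,"y": 0,"z": -1,"rx": 0,"ry": 0,"rz": 0,"gripper": 75},
  {"x": 0,"y": 0,"z": -50,"rx": 0,"ry": 0,"rz": 0,"gripper": 75},
  {"x": 0,"y": 0,"z": -110,"rx": 0,"ry": 0,"rz": 0,"gripper": 75},
])

```text
clock: 22.92
tool_pos: [0.5915, -0.3368, 0.1692]
orientation: [-2.274, -2.161, 0.002]
force: [0.0, -1.0, -0.2]
finger_gap: 0.852
grip_force: 0.0
```

Request:
arm_command([
  {"x": 0,"y": 0,"z": -45,"rx": 0,"ry": 0,"rz": 0,"gripper": 75},
  {"x": 30,"y": -9,"z": -90,"rx": 0,"ry": 0,"rz": -0.1,"gripper": 60},
  {"x": 85,"y": -27,"z": -115,"rx": 0,"ry": 0,"rz": -0.25,"gripper": 50},
  {"x": 142,"y": -46,"z": -130,"rx": 0,"ry": 0,"rz": -0.42,"gripper": 50},
  {"x": 200,"y": -64,"z": -130,"rx": 0,"ry": 0,"rz": -0.58,"gripper": 50},
])

```text
clock: 23.55
tool_pos: [0.5392, -0.1333, 0.3015]
orientation: [1.556, 2.726, 0.001]
force: [1.7, 0.9, -0.6]
finger_gap: 0.57
grip_force: 0.0
```

Run:
```python
from h import *
s=st();go((.44,.235,.30),2.845)
t=get_image("top")
print("exp sleeve top px",w2p(t,(.5913,-.3348,.1)),w2p(t,(.5913,-.3348,.02)))
for b in blobs(t,(105,120,40),(125,255,255)): print("blue",np.round(b[:3],1),b[3])
for b in blobs(t,(7,150,120),(18,255,255)): print("orange",np.round(b[:3],1),p2w(t,b[0],b[1],.04).round(4))
cv2.imwrite("pics/t14.png",t["image"][:,:,::-1])
```

```text
t 23.55 pos [ 0.5392 -0.1333  0.3015] yaw 2.1044 z [ 0.003 -0.001 -1.   ] F [ 1.7  0.9 -0.6] gap 50.1 grip 0.0
shift mm [367.5 102.    0.8] turn [ 0.001   0.003  -0.7406]
exp sleeve top px [465.10429058 169.91608954] [456.44654838 179.42686341]
blue [270.6 168.5  43.5] ((272.5630187988281, 168.2986297607422), (31.052783966064453, 4.330364227294922), 2.12109637260437)
blue [461.7 173.4 635. ] ((461.2500305175781, 173.74998474121094), (24.041629791259766, 33.23401641845703), 45.0)
blue [271.8 155.8  31.5] ((271.5, 156.0), (4.0, 9.0), 90.0)
blue [480.7  95.5 101.5] ((481.89996337890625, 95.69998931884766), (16.970563888549805, 9.899495124816895), 8.13010311126709)
orange [208.8 270.3  77. ] [0.38  0.251 0.04 ]
```

Request:
arm_command([
  {"x": 55,"y": 15,"z": 0,"rx": 0,"ry": 0,"rz": -0.14,"gripper": 50},
  {"x": 110,"y": 30,"z": 0,"rx": 0,"ry": 0,"rz": -0.3,"gripper": 50},
  {"x": 165,"y": 46,"z": 0,"rx": 0,"ry": 0,"rz": -0.46,"gripper": 50},
  {"x": 220,"y": 61,"z": 0,"rx": 0,"ry": 0,"rz": -0.62,"gripper": 50},
  {"x": 278,"y": 77,"z": 0,"rx": 0,"ry": 0,"rz": -0.74,"gripper": 50},
])

```text
clock: 24.22
tool_pos: [0.4647, 0.1458, 0.2999]
orientation: [0.467, 3.106, -0.0]
force: [0.7, -0.0, 0.0]
finger_gap: 0.567
grip_force: 0.0
```

Request:
arm_command([
  {"x": 35,"y": 55,"z": 5,"rx": 0,"ry": 0,"rz": 0,"gripper": 50},
  {"x": 48,"y": 80,"z": 10,"rx": 0,"ry": 0,"rz": 0,"gripper": 50},
  {"x": 48,"y": 80,"z": 20,"rx": 0,"ry": 0,"rz": 0,"gripper": 50},
  {"x": 48,"y": 80,"z": 20,"rx": 0,"ry": 0,"rz": 0,"gripper": 50},
  {"x": 48,"y": 80,"z": 20,"rx": 0,"ry": 0,"rz": 0,"gripper": 50},
])

```text
clock: 24.85
tool_pos: [0.4435, 0.2339, 0.28]
orientation: [-0.475, -3.105, 0.001]
force: [-0.0, -0.2, 0.5]
finger_gap: 0.565
grip_force: 0.0
```

Run:
```python
from h import *
s=st()
d=get_image("wrist");cv2.imwrite("pics/w15.png",d["image"][:,:,::-1]);np.savez("pics/w15.npz",**d)
for b in blobs(d,(5,150,120),(18,255,255),200): print("orange",np.round(b[:3],1),b[3],p2w(d,b[0],b[1],.04).round(4))
for b in blobs(d,(0,0,225),(180,40,255),1500): print("plate",np.round(b[:3],1),b[3],p2w(d,b[0],b[1],.006).round(4),[p2w(d,*q,.006)[:2].round(4).tolist() for q in cv2.boxPoints(b[3])])
```

```text
t 24.85 pos [0.4435 0.2339 0.28  ] yaw 2.8381 z [-0.    -0.001 -1.   ] F [-0.  -0.2  0.5] gap 49.6 grip 0.0
orange [ 46.6 286.6 983. ] ((36.887725830078125, 291.88677978515625), (27.03126335144043, 69.57154846191406), 61.189208984375) [ 0.4406 -0.0594  0.04  ]
orange [144.9 259.8 718. ] ((127.69229125976562, 273.0384521484375), (31.34056282043457, 80.98623657226562), 56.3099365234375) [0.4441 0.0473 0.04  ]
plate [ 323.4  130.1 9723. ] ((323.5, 130.5), (111.0, 91.0), 90.0) [0.3773 0.2553 0.006 ] [[0.3143, 0.2285], [0.3408, 0.3133], [0.4451, 0.2837], [0.4169, 0.1935]]
```

View pics/w15.png

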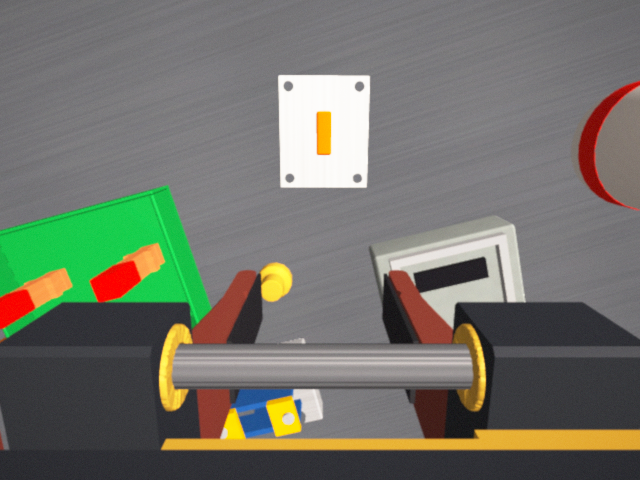

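Run:
```python
from h import *
d=dict(np.load("pics/w15.npz"));g=cv2.cvtColor(d["image"],cv2.COLOR_RGB2HSV)
m=cv2.inRange(g,(0,0,225),(180,40,255));cs,_=cv2.findContours(m,cv2.RETR_EXTERNAL,cv2.CHAIN_APPROX_NONE);c=max(cs,key=cv2.contourArea)
w=np.array([p2w(d,*q[0],.006)[:2]*1000 for q in c],np.float32)
r=cv2.minAreaRect(w);print("rect",r)
m=cv2.inRange(g,(5,150,120),(20,255,255))[90:180,280:370];ys,xs=np.where(m);print("lug px",xs.min()+280,xs.max()+280,ys.min()+90,ys.max()+90,p2w(d,xs.min()+280+7,ys.mean()+90,.042))
p=np.array([*(np.array(r[0])/1000),0]); print(p)
go((p[0],p[1],.1),2.8381);go((p[0],p[1],.013),2.8381)
```

```text
rect ((379.3302917480469, 254.7490692138672), (89.47349548339844, 108.54475402832031), 72.46703338623047)
lug px 317 329 112 154 [0.38337996 0.25385118 0.042     ]
[0.37933029 0.25474907 0.        ]
shift mm [ 67.6   0.6 180.2] turn [-0.0002  0.0002 -0.0002]
shift mm [ 67.6   0.7 267.2] turn [-0.0002  0.0002 -0.0002]
```

The cover is axis-aligned with the tool; its lug is at px (323,133), so the centre is (0.379, 0.255). I descend and grip the lug.

Request:
arm_command([
  {"x": 34,"y": 0,"z": 40,"rx": 0,"ry": 0,"rz": 0,"gripper": 50},
  {"x": 68,"y": 0.7,"z": 90,"rx": 0,"ry": 0,"rz": 0,"gripper": 50},
  {"x": 68,"y": 0.7,"z": 150,"rx": 0,"ry": 0,"rz": 0,"gripper": 50},
  {"x": 68,"y": 0.7,"z": 210,"rx": 0,"ry": 0,"rz": 0,"gripper": 45},
  {"x": 68,"y": 0.7,"z": 250,"rx": 0,"ry": 0,"rz": 0,"gripper": 40},
])

```text
clock: 25.52
tool_pos: [0.3782, 0.255, 0.0283]
orientation: [-0.474, -3.105, 0.001]
force: [0.6, 0.5, 0.1]
finger_gap: 0.469
grip_force: 0.0
```

Run:
```python
from h import *
d=get_image("wrist");s=st();go((.3793,.2547,.013),2.8356)
g=cv2.cvtColor(d["image"],cv2.COLOR_RGB2HSV)
m=cv2.inRange(g,(5,150,120),(20,255,255))[:,220:430];ys,xs=np.where(m);print("lug px",xs.min()+220,xs.max()+220,ys.min(),ys.max())
```

```text
t 25.57 pos [0.3761 0.2539 0.025 ] yaw 2.8382 z [-0.006 -0.003 -1.   ] F [-0.5 -1.6 -2.8] gap 40.1 grip 0.0
shift mm [-2.8  1.8 12. ] turn [-0.0047 -0.0047  0.0026]
lug px 220 429 245 449
```

Request:
arm_command([
  {"x": 0,"y": 0,"z": 8,"rx": 0,"ry": 0,"rz": 0,"gripper": 40},
  {"x": 0,"y": 0,"z": 16,"rx": 0,"ry": 0,"rz": 0,"gripper": 40},
  {"x": 0,"y": 0,"z": 16,"rx": 0,"ry": 0,"rz": 0,"gripper": 25},
  {"x": 0,"y": 0,"z": 16,"rx": 0,"ry": 0,"rz": 0,"gripper": 8},
  {"x": 0,"y": 0,"z": 16,"rx": 0,"ry": 0,"rz": 0,"gripper": 8},
], squeeze=45)

```text
clock: 26.2
tool_pos: [0.3787, 0.2562, 0.0147]
orientation: [0.472, 3.105, 0.001]
force: [1.0, 2.7, 10.1]
finger_gap: 0.158
grip_force: 44.3
```

Request:
arm_command([
  {"x": 0,"y": 0,"z": 0,"rx": 0,"ry": 0,"rz": 0,"gripper": 8},
  {"x": 0,"y": 0,"z": 0,"rx": 0,"ry": 0,"rz": 0,"gripper": 8},
  {"x": 0,"y": 0,"z": -5,"rx": 0,"ry": 0,"rz": 0,"gripper": 8},
  {"x": 0,"y": 0,"z": -15,"rx": 0,"ry": 0,"rz": 0,"gripper": 8},
  {"x": 0,"y": 0,"z": -25,"rx": 0,"ry": 0,"rz": 0,"gripper": 8},
])

```text
clock: 26.82
tool_pos: [0.3782, 0.2559, 0.0397]
orientation: [-0.472, -3.106, 0.0]
force: [0.0, -0.4, -2.9]
finger_gap: 0.16
grip_force: 45.0
```

Run:
```python
from h import *
st();go((.56,.28,.25),np.pi-.04)
```

```text
t 26.82 pos [0.3782 0.2559 0.0397] yaw 2.8398 z [-0. -0. -1.] F [ 0.  -0.4 -2.9] gap 14.1 grip 45.0
shift mm [-166.4   77.  -210.4] turn [-2.000e-04 -2.000e-04 -2.618e-01]
```

Request:
arm_command([
  {"x": 0,"y": 0,"z": -50,"rx": 0,"ry": 0,"rz": 0,"gripper": 8},
  {"x": -10,"y": 6,"z": -105,"rx": 0,"ry": 0,"rz": -0.03,"gripper": 8},
  {"x": -45,"y": 30,"z": -145,"rx": 0,"ry": 0,"rz": -0.08,"gripper": 8},
  {"x": -88,"y": 58,"z": -170,"rx": 0,"ry": 0,"rz": -0.14,"gripper": 8},
  {"x": -132,"y": 87,"z": -190,"rx": 0,"ry": 0,"rz": -0.2,"gripper": 8},
], squeeze=50)

```text
clock: 27.45
tool_pos: [0.5314, 0.3002, 0.2315]
orientation: [0.156, 3.136, 0.001]
force: [-0.2, 0.4, -2.1]
finger_gap: 0.159
grip_force: 50.0
```

Run:
```python
from h import *
st();go((.71,.35,.33),np.pi-.04)
```

```text
t 27.45 pos [0.5314 0.3002 0.2315] yaw 3.0419 z [ 0.002  0.001 -1.   ] F [-0.2  0.4 -2.1] gap 14.0 grip 50.0
shift mm [-172.9   67.4  -98.2] turn [ 0.0008  0.0016 -0.0597]
```

Request:
arm_command([
  {"x": -45,"y": 18,"z": -28,"rx": 0,"ry": 0,"rz": -0.02,"gripper": 8},
  {"x": -95,"y": 38,"z": -60,"rx": 0,"ry": 0,"rz": -0.04,"gripper": 8},
  {"x": -140,"y": 56,"z": -85,"rx": 0,"ry": 0,"rz": -0.06,"gripper": 8},
  {"x": -173,"y": 67,"z": -98,"rx": 0,"ry": 0,"rz": -0.06,"gripper": 8},
  {"x": -173,"y": 67,"z": -98,"rx": 0,"ry": 0,"rz": -0.06,"gripper": 8},
])

```text
clock: 28.08
tool_pos: [0.7112, 0.3489, 0.3273]
orientation: [0.067, 3.139, 0.0]
force: [-1.2, -0.6, -2.4]
finger_gap: 0.157
grip_force: 50.0
```

Request:
arm_command([
  {"x": 0,"y": 0,"z": 0,"rx": 0,"ry": 0,"rz": 0,"gripper": 8},
  {"x": 0,"y": 0,"z": 0,"rx": 0,"ry": 0,"rz": 0,"gripper": 8},
  {"x": 0,"y": 0,"z": 0,"rx": 0,"ry": 0,"rz": 0,"gripper": 8},
  {"x": 0,"y": 0,"z": 0,"rx": 0,"ry": 0,"rz": 0,"gripper": 8},
  {"x": 0,"y": 0,"z": 0,"rx": 0,"ry": 0,"rz": 0,"gripper": 8},
])

```text
clock: 28.7
tool_pos: [0.709, 0.3488, 0.3272]
orientation: [0.066, 3.141, -0.0]
force: [-0.0, -0.1, -1.9]
finger_gap: 0.151
grip_force: 50.0
```

Run:
```python
from h import *
st()
d=get_image("wrist");st();np.savez("pics/w16.npz",**d)
cv2.imwrite("pics/w16.png",d["image"][:,:,::-1])
```

```text
t 28.7 pos [0.709  0.3488 0.3272] yaw 3.0998 z [ 0. -0. -1.] F [-0.  -0.1 -1.9] gap 13.3 grip 50.0
t 28.75 pos [0.709  0.3489 0.3271] yaw 3.0999 z [-0. -0. -1.] F [-0.1 -0.  -2.7] gap 13.5 grip 50.0
```

View pics/w16.png

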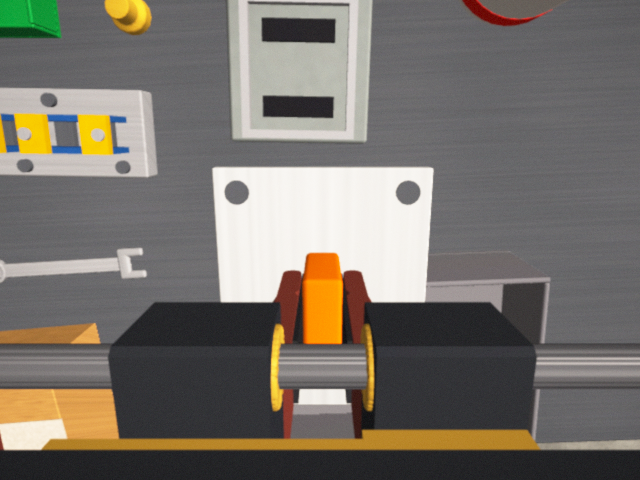

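Picture: the strips are at px (298,30) and (298,107), the held cover's front edge is at v≈168 and its lug is centred at u≈322. I measure the rest numerically.

Run:
```python
from h import *
d=dict(np.load("pics/w16.npz"));I=d["image"];g=cv2.cvtColor(I,cv2.COLOR_RGB2GRAY)
s=st();T=R.from_rotvec(s["orientation"])
m=(g[:150,200:400]<50).astype(np.uint8);cs,_=cv2.findContours(m,cv2.RETR_EXTERNAL,cv2.CHAIN_APPROX_NONE);C=[]
for c in cs:
    if cv2.contourArea(c)>500:
        w=np.array([p2w(d,q[0][0]+200,q[0][1],.056)[:2]*1000 for q in c],np.float32);r=cv2.minAreaRect(w);print("strip",r);C.append(r[0])
C=np.array(C);print("centre",C.mean(0),"ang",np.degrees(np.arctan2(*(C[0]-C[1])[::-1])))
for v in (20,50,70,90,120,130): print(v,g[v,225:380:2].tolist())
print("col322",g[60:172:2,300].tolist())
zt=s["tool_pos"][2]-.0147+.006
m=(cv2.inRange(cv2.cvtColor(I,cv2.COLOR_RGB2HSV),(0,0,215),(180,40,255)))
for u in (225,260,322,380,425):
    v=150+np.where(m[150:,u])[0][0]; print("front",u,v,T.inv().apply(p2w(d,u,v,zt)-s["tool_pos"])*1000)
for v in (172,180,205,230):
    u=np.where(m[v,150:500])[0]+150; print("side",v,u.min(),u.max(),[(T.inv().apply(p2w(d,x,v,zt)-s["tool_pos"])*1000).round(1).tolist() for x in (u.min(),u.max())])
```

```text
t 28.75 pos [0.709  0.3489 0.3271] yaw 3.0999 z [-0. -0. -1.] F [-0.1 -0.  -2.7] gap 13.5 grip 50.0
strip ((615.8480834960938, 328.6916809082031), (67.35154724121094, 17.928985595703125), 87.62806701660156)
strip ((546.7000732421875, 332.5367736816406), (66.61954498291016, 19.109434127807617), 87.62757110595703)
centre [581.27407837 330.61422729] ang -3.1827515481330035
20 [102, 95, 157, 173, 177, 177, 180, 205, 213, 218, 216, 197, 178, 172, 175, 179, 180, 175, 122, 38, 40, 37, 39, 40, 38, 37, 36, 41, 40, 39, 35, 40, 41, 37, 35, 37, 39, 40, 43, 43, 41, 44, 37, 41, 43, 42, 42, 43, 43, 43, 38, 47, 45, 44, 45, 113, 181, 184, 181, 186, 185, 180, 183, 220, 218, 218, 204, 181, 183, 184, 184, 184, 195, 162, 103, 105, 105, 102]
50 [99, 92, 133, 183, 184, 179, 183, 194, 216, 215, 216, 212, 181, 181, 180, 182, 180, 182, 184, 185, 185, 184, 185, 188, 184, 183, 182, 182, 184, 182, 184, 184, 188, 185, 183, 179, 182, 183, 184, 179, 181, 183, 182, 181, 184, 185, 185, 184, 181, 185, 185, 186, 186, 188, 188, 186, 183, 186, 184, 182, 182, 164, 215, 220, 220, 218, 193, 183, 183, 183, 184, 191, 189, 111
[... 1667 characters left out ...]
80, 177, 182, 183, 181, 182, 97, 38, 42, 42, 37, 39, 37, 41, 36, 37, 49, 167, 186, 187, 185, 185, 187, 205, 217, 218, 217, 199, 139, 91, 105, 107, 107, 112, 104, 108, 112, 106, 107, 105, 107, 141, 241, 244]
front 225 168 [ 53.69606508 -39.14536412   8.70627253]
front 260 168 [ 53.70098225 -25.10133422   8.70490034]
front 322 168 [53.70969256 -0.22366035  8.70246963]
front 380 168 [53.71784078 23.04862973  8.70019578]
front 425 168 [53.72416259 41.10446875  8.69843161]
side 172 213 432 [[52.1, -44.1, 8.7], [52.1, 44.0, 8.7]]
side 180 213 432 [[48.9, -44.3, 8.7], [48.9, 44.2, 8.7]]
side 205 215 430 [[38.7, -44.1, 8.7], [38.7, 44.1, 8.7]]
side 230 217 429 [[28.2, -43.9, 8.7], [28.2, 44.3, 8.7]]
```

Run:
```python
from h import *
d=dict(np.load("pics/w16.npz"))
a=p2w(d,248.5,50,.06);b=p2w(d,348.5,50,.06);o1=p2w(d,239.7,50,.06);o2=p2w(d,357.5,50,.06);e=p2w(d,300,129.5,.06)
print(a,b,o1,o2,e)
print("mid inner",(a+b)/2,"mid outer",(o1+o2)/2,"len",np.linalg.norm(a-b),np.linalg.norm(o1-o2))
yaw=np.radians(-2.6);X=np.array([np.cos(yaw),np.sin(yaw),0]);Y=np.array([-X[1],X[0],0])
cen=np.array([.5813,.3306,0]);print("edge x in housing (57.5)",(e-cen)@X*1000,"mid y",((a+b)/2-cen)@Y*1000,((o1+o2)/2-cen)@Y*1000)
ty=np.pi-.046;tx=np.array([np.cos(ty),np.sin(ty),0])
P=cen+.0013*tx;print("tool target",P);go((P[0],P[1],.14),ty)
```

```text
[0.56295478 0.28499071 0.06      ] [0.56687817 0.37969695 0.06      ] [0.56260951 0.27665644 0.06      ] [0.56723127 0.3882204  0.06      ] [0.63787366 0.32981792 0.06      ]
mid inner [0.56491647 0.33234383 0.06      ] mid outer [0.56492039 0.33243842 0.06      ] len 0.09478747818033753 0.11165964650723882
edge x in housing (57.5) 56.550898718072474 mid y 0.9988279374981378 1.093499855016458
tool target [0.58000138 0.33065978 0.        ]
shift mm [128.1 -23.6 187.1] turn [-0.0001 -0.      0.0043]
```

Request:
arm_command([
  {"x": 40,"y": -7,"z": 30,"rx": 0,"ry": 0,"rz": 0,"gripper": 8},
  {"x": 85,"y": -15,"z": 70,"rx": 0,"ry": 0,"rz": 0.004,"gripper": 8},
  {"x": 120,"y": -21,"z": 110,"rx": 0,"ry": 0,"rz": 0.004,"gripper": 8},
  {"x": 129,"y": -23,"z": 150,"rx": 0,"ry": 0,"rz": 0.004,"gripper": 8},
  {"x": 129,"y": -23,"z": 187,"rx": 0,"ry": 0,"rz": 0.004,"gripper": 8},
])

```text
clock: 29.38
tool_pos: [0.5781, 0.3312, 0.1394]
orientation: [-0.071, -3.141, 0.0]
force: [1.5, 0.2, -2.5]
finger_gap: 0.157
grip_force: 50.0
```

Request:
arm_command([
  {"x": 0,"y": 0,"z": 10,"rx": 0,"ry": 0,"rz": 0,"gripper": 8},
  {"x": 0,"y": 0,"z": 25,"rx": 0,"ry": 0,"rz": 0,"gripper": 8},
  {"x": 0,"y": 0,"z": 40,"rx": 0,"ry": 0,"rz": 0,"gripper": 8},
  {"x": 0,"y": 0,"z": 50,"rx": 0,"ry": 0,"rz": 0,"gripper": 8},
  {"x": 0,"y": 0,"z": 50,"rx": 0,"ry": 0,"rz": 0,"gripper": 8},
])

```text
clock: 30.0
tool_pos: [0.5789, 0.331, 0.0893]
orientation: [-0.072, -3.139, 0.001]
force: [0.2, 0.6, -2.3]
finger_gap: 0.153
grip_force: 50.0
```

Run:
```python
from h import *
d=get_image("wrist");s=st();np.savez("pics/w17.npz",**d);go((.5793,.3314,.08),np.pi-.046)
T=R.from_rotvec(s["orientation"]);zt=s["tool_pos"][2]-.0147+.006
m=(cv2.inRange(cv2.cvtColor(d["image"],cv2.COLOR_RGB2HSV),(0,0,215),(180,40,255)))
for v in (190,205,230):
    u=np.where(m[v,150:500])[0]+150; print("side",v,u.min(),u.max())
print("col",cv2.cvtColor(d["image"],cv2.COLOR_RGB2GRAY)[100:200:2,322].tolist())
```

```text
t 30.05 pos [0.5793 0.3313 0.0899] yaw 3.0958 z [-0. -0. -1.] F [-0.3  0.5 -1.8] gap 13.6 grip 50.0
shift mm [-0.   0.1  9.9] turn [-0.0002 -0.0003  0.0002]
side 190 203 443
side 205 204 442
side 230 206 440
col [112, 110, 106, 105, 107, 107, 109, 108, 106, 109, 110, 110, 109, 110, 107, 125, 172, 188, 187, 186, 193, 218, 217, 217, 216, 217, 217, 218, 216, 209, 180, 183, 178, 187, 239, 242, 243, 243, 242, 242, 243, 243, 243, 243, 242, 242, 243, 241, 242, 242]
```

Run:
```python
from h import *
d=dict(np.load("pics/w17.npz"));s=st();T=R.from_rotvec(s["orientation"]);g=cv2.cvtColor(d["image"],cv2.COLOR_RGB2GRAY)
f=lambda u,v,z:(T.inv().apply(p2w(d,u,v,z)-s["tool_pos"])*1000).round(1)
print("rim inner front",f(322,158.5,.06),f(322,167.5,s["tool_pos"][2]-.0087))
for v in (150,163,190,225): print(v,g[v,185:250:1].tolist(),g[v,395:465:1].tolist())
```

```text
t 30.05 pos [0.5793 0.3313 0.0899] yaw 3.0958 z [-0. -0. -1.] F [-0.3  0.5 -1.8] gap 13.6 grip 50.0
rim inner front [56.6 -0.5 29.9] [54.3 -0.5  8.7]
150 [176, 177, 177, 177, 176, 177, 177, 174, 177, 175, 178, 177, 178, 179, 184, 201, 209, 212, 214, 210, 211, 210, 212, 214, 210, 213, 212, 212, 214, 217, 212, 215, 215, 215, 213, 214, 214, 216, 213, 216, 215, 214, 215, 215, 215, 214, 215, 214, 215, 217, 216, 213, 213, 215, 212, 214, 215, 216, 214, 214, 217, 214, 215, 217, 217] [215, 213, 215, 213, 212, 214, 214, 214, 214, 215, 215, 214, 214, 212, 216, 214, 214, 214, 216, 211, 213, 212, 212, 214, 212, 213, 212, 214, 214, 211, 214, 212, 213, 212, 212, 213, 211, 213, 213, 213, 213, 212, 212, 214, 212, 210, 211, 211, 213, 211, 212, 212, 208, 198, 185, 185, 187, 182, 188, 186, 186, 187, 183, 186, 187, 185, 185, 186, 186, 187]
163 [176, 175, 173, 174, 173, 177, 175, 177, 176, 174, 174, 173, 176, 176, 178, 189, 204, 214, 215, 211, 212, 212, 212, 212, 216, 214, 216, 212, 214, 212, 211, 212, 212, 204, 194, 194, 188, 190, 186, 182, 176, 173, 176, 177, 177, 171, 177, 174, 177, 179, 178, 181, 178,
[... 1069 characters left out ...]
189, 196, 202, 203]
225 [117, 137, 158, 174, 180, 182, 184, 181, 182, 180, 182, 184, 184, 183, 180, 180, 184, 182, 183, 199, 210, 211, 214, 212, 211, 210, 214, 213, 212, 195, 186, 227, 239, 241, 242, 242, 244, 246, 246, 246, 246, 245, 244, 242, 241, 242, 242, 241, 241, 240, 241, 242, 243, 244, 245, 245, 246, 245, 245, 245, 245, 245, 244, 244, 241] [245, 245, 245, 244, 244, 243, 244, 244, 243, 243, 244, 243, 244, 245, 245, 245, 245, 245, 245, 244, 244, 244, 243, 243, 243, 242, 240, 241, 242, 242, 242, 243, 244, 248, 242, 214, 213, 211, 213, 211, 211, 212, 213, 211, 213, 212, 205, 191, 184, 182, 186, 185, 187, 185, 185, 187, 185, 186, 187, 181, 182, 187, 188, 188, 196, 202, 210, 173, 122, 107]
```

Request:
arm_command([
  {"x": 0,"y": 0.6,"z": 5,"rx": 0,"ry": 0,"rz": 0,"gripper": 8},
  {"x": 0,"y": 0.6,"z": 10,"rx": 0,"ry": 0,"rz": 0,"gripper": 8},
  {"x": 0,"y": 0.6,"z": 14,"rx": 0,"ry": 0,"rz": 0,"gripper": 8},
  {"x": 0,"y": 0.6,"z": 17,"rx": 0,"ry": 0,"rz": 0,"gripper": 8},
  {"x": 0,"y": 0.6,"z": 18,"rx": 0,"ry": 0,"rz": 0,"gripper": 8},
])

```text
clock: 30.68
tool_pos: [0.5791, 0.3318, 0.0717]
orientation: [-0.072, -3.14, 0.0]
force: [0.1, -0.5, -3.0]
finger_gap: 0.156
grip_force: 50.0
```

Request:
arm_command([
  {"x": 0,"y": 0,"z": 2,"rx": 0,"ry": 0,"rz": 0,"gripper": 8},
  {"x": 0,"y": 0,"z": 3,"rx": 0,"ry": 0,"rz": 0,"gripper": 8},
  {"x": 0,"y": 0,"z": 4,"rx": 0,"ry": 0,"rz": 0,"gripper": 8},
  {"x": 0,"y": 0,"z": 5,"rx": 0,"ry": 0,"rz": 0,"gripper": 8},
  {"x": 0,"y": 0,"z": 6,"rx": 0,"ry": 0,"rz": 0,"gripper": 8},
])

```text
clock: 31.3
tool_pos: [0.5795, 0.3319, 0.0676]
orientation: [0.072, 3.14, 0.0]
force: [-3.7, -2.0, 7.0]
finger_gap: 0.153
grip_force: 50.0
```

Request:
arm_command([
  {"x": 0,"y": 0,"z": 1,"rx": 0,"ry": 0,"rz": 0,"gripper": 8},
  {"x": 0,"y": 0,"z": 2,"rx": 0,"ry": 0,"rz": 0,"gripper": 8},
  {"x": 0,"y": 0,"z": 3,"rx": 0,"ry": 0,"rz": 0,"gripper": 8},
  {"x": 0,"y": 0,"z": 3.5,"rx": 0,"ry": 0,"rz": 0,"gripper": 8},
  {"x": 0,"y": 0,"z": 3.5,"rx": 0,"ry": 0,"rz": 0,"gripper": 8},
])

```text
clock: 31.92
tool_pos: [0.5795, 0.3319, 0.0648]
orientation: [0.072, 3.14, 0.0]
force: [-5.1, -1.9, 12.6]
finger_gap: 0.156
grip_force: 50.0
```

Request:
arm_command([
  {"x": 0,"y": 0,"z": 1,"rx": 0,"ry": 0,"rz": 0,"gripper": 8},
  {"x": 0,"y": 0,"z": 2,"rx": 0,"ry": 0,"rz": 0,"gripper": 8},
  {"x": 0,"y": 0,"z": 2,"rx": 0,"ry": 0,"rz": 0,"gripper": 8},
  {"x": 0,"y": 0,"z": 2.5,"rx": 0,"ry": 0,"rz": 0,"gripper": 8},
  {"x": 0,"y": 0,"z": 2.5,"rx": 0,"ry": 0,"rz": 0,"gripper": 8},
])

```text
clock: 32.55
tool_pos: [0.5795, 0.332, 0.0647]
orientation: [0.072, 3.139, 0.001]
force: [-9.2, -5.5, 28.6]
finger_gap: 0.157
grip_force: 50.0
```

Hard stop at TCP 0.0647, the seated height, with 28.6 N. I release, rise, and verify.

Request:
arm_command([
  {"x": 0,"y": 0,"z": -3,"rx": 0,"ry": 0,"rz": 0,"gripper": 8},
  {"x": 0,"y": 0,"z": -4,"rx": 0,"ry": 0,"rz": 0,"gripper": 30},
  {"x": 0,"y": 0,"z": -4,"rx": 0,"ry": 0,"rz": 0,"gripper": 45},
  {"x": 0,"y": 0,"z": -20,"rx": 0,"ry": 0,"rz": 0,"gripper": 45},
  {"x": 0,"y": 0,"z": -70,"rx": 0,"ry": 0,"rz": 0,"gripper": 45},
])

```text
clock: 33.17
tool_pos: [0.5773, 0.3309, 0.1284]
orientation: [-0.072, -3.135, 0.004]
force: [-0.4, 0.9, -0.1]
finger_gap: 0.509
grip_force: 0.0
```

Request:
arm_command([
  {"x": -30,"y": 0,"z": -50,"rx": 0,"ry": 0,"rz": 0,"gripper": 45},
  {"x": -60,"y": 0,"z": -90,"rx": 0,"ry": 0,"rz": 0,"gripper": 45},
  {"x": -70,"y": 0,"z": -110,"rx": 0,"ry": 0,"rz": 0,"gripper": 45},
  {"x": -70,"y": 0,"z": -110,"rx": 0,"ry": 0,"rz": 0,"gripper": 45},
  {"x": -70,"y": 0,"z": -110,"rx": 0,"ry": 0,"rz": 0,"gripper": 45},
])

```text
clock: 33.8
tool_pos: [0.648, 0.3285, 0.239]
orientation: [-0.072, -3.139, 0.001]
force: [-0.1, -0.3, 0.4]
finger_gap: 0.514
grip_force: 0.0
```

Run:
```python
from h import *
s=st();d=get_image("wrist");np.savez("pics/w18.npz",**d)
hsv=cv2.cvtColor(d["image"],cv2.COLOR_RGB2HSV);g=cv2.cvtColor(d["image"],cv2.COLOR_RGB2GRAY)
m=(g>228).astype(np.uint8)[:290];cs,_=cv2.findContours(m,cv2.RETR_EXTERNAL,cv2.CHAIN_APPROX_NONE)
for c in cs:
    if cv2.contourArea(c)>2000:
        w=np.array([p2w(d,*q[0],.056)[:2]*1000 for q in c],np.float32);print("plate",cv2.contourArea(c),cv2.minAreaRect(w))
for b in blobs(d,(5,150,120),(20,255,255),200): print("orange",np.round(b[:3],1),b[3],p2w(d,b[0],b[1],.092).round(4))
print(w2p(d,(.5806,.3315,.092)))
t=get_image("top")
for b in blobs(t,(0,150,90),(6,255,255))+blobs(t,(105,120,40),(125,255,255),200)+blobs(t,(19,120,100),(32,255,255)): print(np.round(b[:3],1))
print("fitting z.04",p2w(t,252.1,215.5,.04).round(3))
```

```text
t 33.8 pos [0.648  0.3285 0.239 ] yaw 3.0959 z [-0.002 -0.001 -1.   ] F [-0.1 -0.3  0.4] gap 45.2 grip 0.0
plate 15448.0 ((580.5877685546875, 332.2814636230469), (88.98592376708984, 108.16104888916016), 87.39385223388672)
orange [ 10.4 433.6 607.5] ((11.5, 433.0), (32.0, 23.0), 90.0) [0.8187 0.0528 0.092 ]
orange [ 424.7  440.4 7054.5] ((392.0, 431.0), (494.0, 36.0), 0.0) [0.8415 0.4079 0.092 ]
orange [463.5 368.8 516.5] ((461.8983154296875, 367.2318115234375), (85.51190185546875, 14.862639427185059), 86.51068115234375) [0.7739 0.4388 0.092 ]
orange [322.  132.6 874.5] ((322.5, 132.5), (55.0, 17.0), 90.0) [0.5805 0.3312 0.092 ]
orange [118.6  74.7 353.5] ((119.81922912597656, 73.99615478515625), (43.67748260498047, 21.838741302490234), 15.255120277404785) [0.5353 0.1924 0.092 ]
[322.40147265 132.74716905]
[346.7 238.5  89. ]
[297.8 237.2  89. ]
[461.9 173.3 627.5]
[475.6  92.3 213. ]
[252.  215.4 150.5]
[370.3 163.  114. ]
[352.7 162.6 116. ]
[328.5 161.7 113. ]
[304.2 160.6 122.5]
[283.5 159.8 115.5]
[259.3 159.  126.5]
fitting z.04 [0.508 0.152 0.04 ]
```

```bash
python3 -c "
from workcell import *
print(hand_in())"
```

```text
the job is handed in; nothing more can be done
None
```

I handed the job in at about 34 s on the robot's clock. Both plugs that were present (2 and 3) are freed and in the green tray, the sleeve is home on the outlet shoulder, and the cover is pressed down to a hard stop in its seat. The fitting stands where it was; I steered clear of the jar but did not re-measure it, and the hand-in returned no verdict.

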